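# Clear the tray, load the lug nut covers into the dispenser, put the jar and can back

## Robot

A 6-joint arm with a two-finger parallel gripper is mounted at the origin on the work surface. World frame = base frame: x ahead of the robot, y to its left, z up, the work surface at z = 0. Lengths are in m, angles in degrees, forces in N, time in s.
With the tool pointing down it reaches from about 0.3 to 0.75 m from the base axis. Payload 8.5 kg.
Tool frame: the origin (TCP) lies midway between the tips of the shut fingers; the grasp point (between the pads) lies 19 mm behind it (env.grip_depth is the distance from the TCP to the grasp point, in m); x points along the fingers, y is the direction in which the jaws open and shut, and the axes are right-handed (so a half turn about x gives the same grasp; the last joint's range is limited). The gripper opens to 85 mm and grips with 20 to 120 N. Pads are 22 mm wide; open, the fingers measure 114 mm over their backs; the gripper's body (76 mm by 85 mm) begins 54 mm behind the grasp point. The pads swing forward as they close: fully open they stand 13 mm farther back than shut.
Start: joints at [-86.591, 21.807, 74.336, -0, 83.858, -12.336], TCP at [0.149, -0.529, 0.231] pointing down, gripper open.
Joint ranges: [-178.18, 178.18], [-50.72, 133.34], [12.68, 142.11], [-81.47, 261.47], [9.98, 163.14], [-165.26, 165.26]. Speed limits (degrees/s): [136.94, 136.94, 180, 180, 180, 180].

## Interface

Orientations are given as a 3x3 rotation matrix whose columns are the frame's x, y, z axes.
In Python, from rig import env gives the robot as it stands.
- The arm moves only by the tool play_rows, never from a script. Its arguments are lists of equal length, an entry for each row: "travel": the shift along the world's x, y, z in cm, a list of three; "rotation": the turn, a rotation vector about the world's x, y, z in rad, a list of three; "claw": the finger opening in cm, from 0 to 8.54. A call has 1 to 12 rows; each row shifts and turns the pose as measured when the row begins; what a row does not reach is not made up. A row lasts 1/12 s, in which the tool goes at most 41.7 mm and 7.16 degrees, less where a joint would pass 70% of its speed; a pose out of reach is approached as far as the arm can. A call is refused whole if a number of a shift passes 4.17 or a number of a turn 0.125, either way. A call with a gripper value outside its range is refused whole. The fingers move at their own pace and stop on an object; "squeeze" is the grip in N (left out, the last holds). Time passes only in rows, so rows that do not move let the fingers close. It gives the time, the measured TCP pose, the force and the opening at its end, in the units of the state.
- env.observe(): the state, without advancing time (a new reading comes with each control period).
- env.get_image(name): name is "scene" or "top" or "wrist"; returns the picture (420x560x3 uint8, red, green, blue); there is no depth.
- env.camera_info(name): a dict with "vertical_fov" (degrees; the focal length in pixels is half the picture's height over the tangent of half this angle, whatever the lens; pixels are square), "cx", "cy" (the principal point, pixels), "eye" and "rotation" of the camera in the world. Camera axes: x right, y down, z forward; pixel columns grow to the right and rows downward; lengths in m; the calibration is good to about 2 mm. A picture is of the moment at which its call begins: read the wrist's pose just before it. camera_info takes no time and is no camera call; for the wrist camera it gives the pose at the moment of the call.
- env.close_job(): hands the job in, once; it reports no verdict.
The state is a dict: "time_s": time; "q": joint angles; "qvel": joint speeds; "joint_efforts": joint torques, N m; "position": TCP position; "tool_rot": TCP orientation; "ft_force": force on the tool from outside, world axes, zero at the start; "wrist_torque": the same for the moment, N m; "grip_width": finger opening in m.
Only numpy, scipy, OpenCV 4.12 (cv2) and the standard library are available. Lean on these libraries where they do the work, as an engineer would, in place of code of your own. Each camera call takes 0.05 s, during which the arm holds its last target.

## Task

Set the glass jar and the spray can aside on the black rubber mat, standing, to get at the two black lug nut covers behind them in the steel tray. With both set aside, load the covers into the clear dispenser tube, the tall one first so that it comes out first and the short one upright on top of it. Then stand the jar and the can back in the tray, each where it stood before; never tip them over, and leave the hex key and the tread depth tool alone.

Things in the scene. Friction and masses are not known exactly. Their poses are not given: they have to be found in the camera images.
- jar: Closed upright glass jar with a flat steel lid and brass-coloured contents: 62 mm diameter over its whole height, 100 mm high, 0.3 kg. Origin at the centre of its underside, z up. Stands in the front row of the tray. Where it starts is where it must return.
- can: Upright bare aluminium spray can: body 54 mm diameter, straight from 0 to 98 mm, then a shoulder and a black cap of 36 mm diameter; 120 mm high in all, 0.25 kg. Origin at the centre of its underside, z up. Stands in the tray's front row, about 150 mm beside the jar. Where it starts is where it must return.
- cover_tall: Tall black plastic lug nut cover, 62 mm high: round, 32 mm diameter and straight from 0 to 46 mm, then tapering to a flat top of 28 mm diameter; 50 g. Origin at the centre of its underside, z up. Stands upright in the tray's back row, behind (farther from the robot than) the jar or the can, about 10 mm from it.
- cover_short: Short black plastic lug nut cover: a plain round cap 32 mm diameter, 40 mm high with a flat top; 40 g. Origin at the centre of its underside, z up. Stands upright in the tray's back row, behind the other one of jar and can.
- tray: Fixed grey steel tray, 200 mm (its x) by 320 mm (its y). Origin at the centre of its underside, floor 10 mm above. Rims 28 mm above the bench, 4 mm thick, on the far (+x) edge and both sides; open towards the robot (-x). Jar and can stand in its front row, x about -31 mm, the covers in its back row, x about +28 mm, all about 75 mm either side of the middle (y).
- mat: Fixed flat black rubber mat on the bench to one side of the tray, 220 mm (its x) by 150 mm (its y), 4 mm thick: the side area with room for jar and can. Origin at the centre of its underside, so its top is at +4 mm.
- tube: Fixed upright clear plastic dispenser tube on a 90 x 75 mm foot, across the tray from the mat. Origin at the foot's underside, on the tube's axis. Above it: inner floor 14 mm; bore 44 mm diameter, straight to 89 mm, then a funnel to the rim at 107 mm (60 mm inside, 67 mm outside). A cover let go upright in the mouth slides down. Loaded, the undersides lie at 14 (tall) and 76 mm (short).
- hex_key: L-shaped chrome hex key, 7 mm thick, legs 100 mm and 28 mm, lying flat along the tray's open front edge. Origin at the middle of the long leg, which lies along its y. Leave alone.
- tread_tool: Orange tire tread depth tool, T-shaped, 128 mm long with its pin, 50 mm across, 9 mm thick, lying flat on the bench beside and behind the tray. Origin under the middle of its body, x along its length. Leave alone.
Not all that is in view belongs to the job. What is shaped like the cover_short but orange or pink is not meant.

How it is judged:
By the outcome, as a careful person would: the job done as asked, in the order asked, and still so for the second after the job is handed in, with the robot touching nothing.
It also fails if it takes over 141 s, if anything falls off the work surface, if the arm or the gripper's body presses on something with over 40 N, if the wrist force passes 120 N, or if a joint passes its speed limit or range.

## Working session

There is one attempt and no reset: what is moved stays moved. The work goes in short steps, Python scripts to look and compute and a tool call to move; the robot and the scene stay as the last step left them, time stands still between calls to the robot, and variables do not carry over. Pictures are saved under pics/ and viewed, and the job is handed in when it is done.

Besides the shell and the picture viewer there is one more tool, called after "Emit:" as name(argument=value, ...) on one line, values as JSON. play_rows: Moves the arm, as the interface text tells. Its arguments: {"type":"object","properties":{"travel":{"type":"array","items":{"type":"array","items":{"type":"number"}}},"rotation":{"type":"array","items":{"type":"array","items":{"type":"number"}}},"claw":{"type":"array","items":{"type":"number"}},"squeeze":{"type":"number"}},"required":["travel","rotation","claw"]}

```bash
ls; mkdir -p pics; python3 - <<'E'
from rig import env
import cv2
s=env.observe();print({k:s[k] for k in('time_s','position','tool_rot','grip_width','ft_force')})
for n in("scene","top","wrist"):
    c=env.camera_info(n);print(n,c)
    cv2.imwrite(f"pics/{n}0.png",env.get_image(n)[:,:,::-1])
E
```

```text
pics
{'time_s': 0.0, 'position': array([ 0.14922644, -0.52905309,  0.23068558]), 'tool_rot': array([[-8.15990974e-05,  2.71336695e-01, -9.62484489e-01],
       [ 1.51360735e-03, -9.62483356e-01, -2.71336504e-01],
       [-9.99998851e-01, -1.47896441e-03, -3.32159443e-04]]), 'grip_width': 0.08550094793143381, 'ft_force': array([ 0.15452659,  0.65147723, -0.52782159])}
scene {'vertical_fov': 57.62382197296001, 'cx': 281.50279622685184, 'cy': 214.04944517062282, 'eye': array([1.12406889, 0.150272  , 0.72240081]), 'rotation': array([[-0.29843069,  0.73124579, -0.61336671],
       [ 0.95441696,  0.23216529, -0.18758342],
       [ 0.00523287, -0.64138824, -0.76719863]])}
top {'vertical_fov': 45.61795006899197, 'cx': 275.5487495724318, 'cy': 208.6857816686104, 'eye': array([0.34477595, 0.01732079, 1.10754793]), 'rotation': array([[-0.04420219, -0.97877625,  0.20010801],
       [-0.99901776,  0.04393024, -0.00580138],
       [-0.00311254, -0.20016789, -0.97975667]])}
wrist {'vertical_fov': 65.37793681630603, 'cx': 281.1549645035985, 'cy': 212.55907236764367, 'eye': array([ 0.22020677, -0.509876  ,  0.37433057]), 'rotation': array([[ 0.27103588, -0.92103619, -0.27969965],
       [-0.96256723, -0.25993576, -0.07679669],
       [-0.00197141,  0.29004437, -0.95701117]])}
```

View pics/scene0.png

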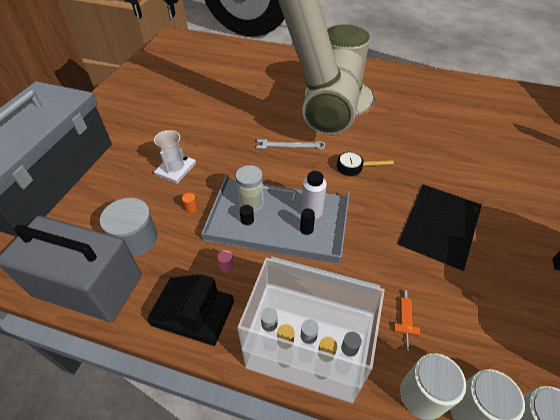

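View pics/top0.png

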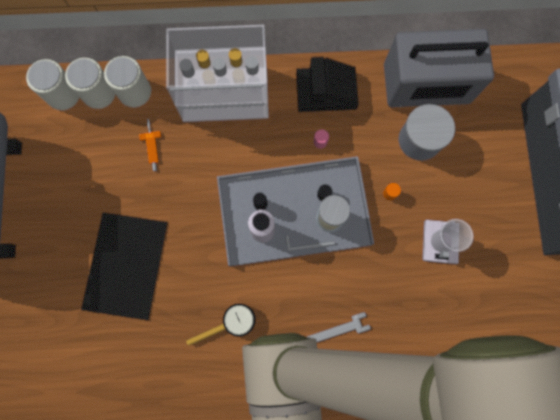

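View pics/wrist0.png

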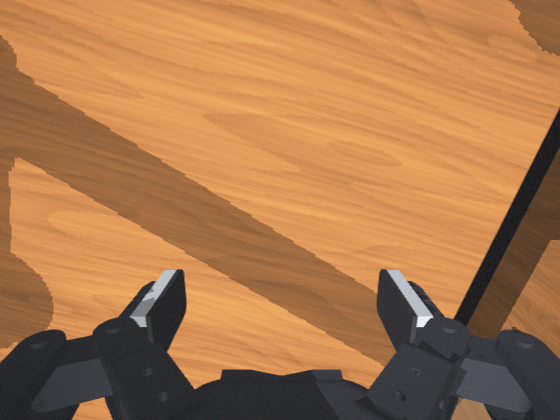

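The scene shows the tray with the can (top ~260,222) on the left (+y) and the jar (335,210) on the right, a cover behind each, the mat on the +y side and the tube on the -y side. Next I'll zoom in to measure.

```bash
cat > h.py <<'E'
import numpy as np,cv2
def ray(c,u,v,H=420):
    f=H/2/np.tan(np.radians(c['vertical_fov']/2))
    d=np.array([(u-c['cx'])/f,(v-c['cy'])/f,1.]);return c['eye'],c['rotation']@d
def onz(c,u,v,z):
    e,d=ray(c,u,v);t=(z-e[2])/d[2];return e+t*d
def proj(c,p,H=420):
    f=H/2/np.tan(np.radians(c['vertical_fov']/2))
    q=c['rotation'].T@(np.asarray(p)-c['eye']);return q[:2]/q[2]*f+[c['cx'],c['cy']]
def tri(c1,p1,c2,p2):
    e1,d1=ray(c1,*p1);e2,d2=ray(c2,*p2)
    A=np.c_[d1,-d2];t=np.linalg.lstsq(A,e2-e1,rcond=None)[0]
    a=e1+t[0]*d1;b=e2+t[1]*d2;return (a+b)/2,np.linalg.norm(a-b)
E
python3 - <<'E'
import cv2
t=cv2.imread('pics/top0.png');s=cv2.imread('pics/scene0.png')
cv2.imwrite('pics/tz.png',cv2.resize(t[150:275,205:385],None,fx=4.4,fy=4.4,interpolation=2))
cv2.imwrite('pics/sz.png',cv2.resize(s[160:270,195:365],None,fx=4.7,fy=4.7,interpolation=2))
cv2.imwrite('pics/tz2.png',cv2.resize(t[205:275,410:490],None,fx=8,fy=8,interpolation=2))
E
```

```text
(no output)
```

View pics/tz.png

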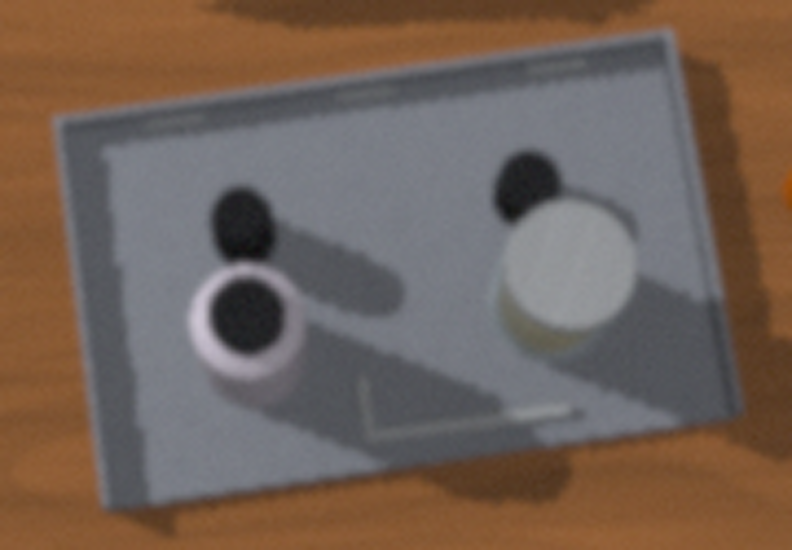

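View pics/sz.png

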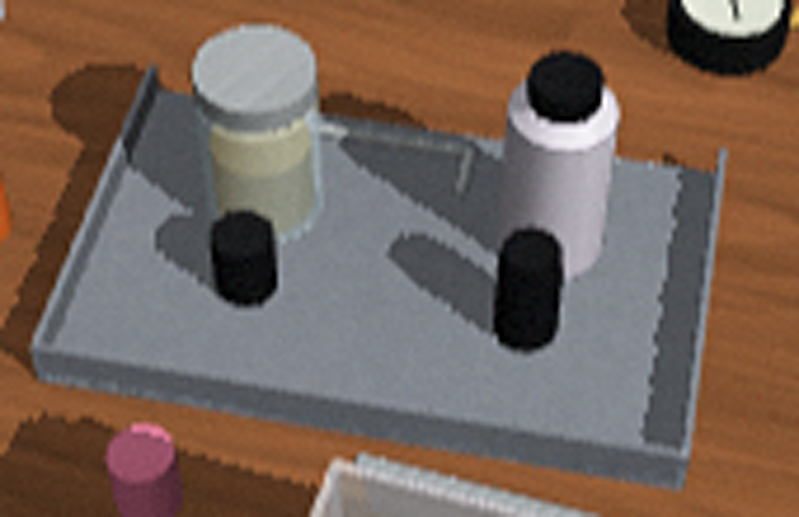

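View pics/tz2.png

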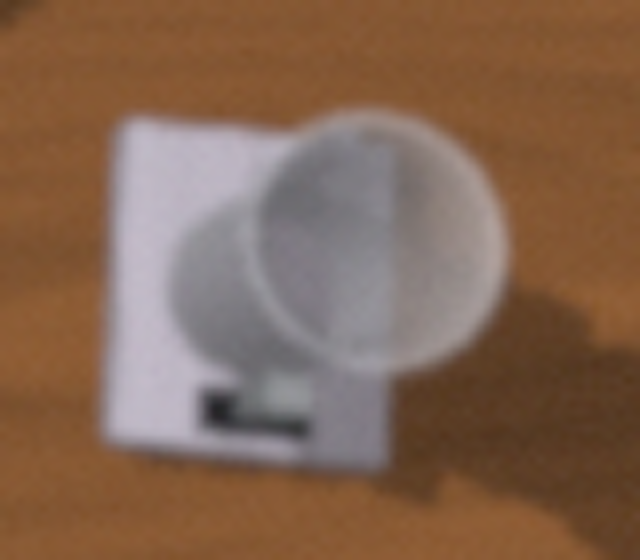

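The crop shows jar lid (570,265), can cap (248,316), tall cover behind the can (239,213) and short cover behind the jar (529,181). The tube rim circle is at (380,240) in its own crop.

```bash
python3 - <<'E'
from rig import env
from h import *
np.set_printoptions(precision=4,suppress=True)
T=env.camera_info('top');S=env.camera_info('scene')
t=lambda u,v:((u+.5)/4.4-.5+205,(v+.5)/4.4-.5+150)
s=lambda u,v:((u+.5)/4.7-.5+195,(v+.5)/4.7-.5+160)
t2=lambda u,v:((u+.5)/8-.5+410,(v+.5)/8-.5+205)
for n,a,b,z in [('jar',(570,265),(255,70),.11),('can',(248,316),(567,74),.13),('canshoulder',(246,321),None,.108),('tall',(239,213),(531,241),.072),('short',(529,181),(244,226),.05)]:
    print(n,onz(T,*t(*a),z),b and onz(S,*s(*b),z), b and tri(T,t(*a),S,s(*b)))
P=[onz(T,*t(*p),z) for p,z in [((60,120),.028),((670,33),.028),((740,412),.028),((105,507),.028)]]
for p in P:print('corner',p)
bl,br,fr,fl=P
c=sum(P)/4;print('tray c',c)
x=(bl+br-fl-fr)[:2];x/=np.linalg.norm(x);y=(bl+fl-br-fr)[:2];y/=np.linalg.norm(y);print('axes',x,y,np.linalg.norm(bl-br),np.linalg.norm(bl-fl))
for n,a,z in [('jar',(570,265),.11),('can',(248,316),.13),('tall',(239,213),.072),('short',(529,181),.05)]:
    d=(onz(T,*t(*a),z)-c)[:2];print(n,'in tray',d@x,d@y)
print('tube',onz(T,*t2(380,240),.107))
for p in [(112,118),(388,470),(103,440),(393,140)]:print('foot',onz(T,*t2(*p),.01))
img=cv2.imread('pics/top0.png');m=(img.max(2)<40).astype('uint8')
k,l,st,ce=cv2.connectedComponentsWithStats(m)
for i in range(1,k):
    if st[i,4]>1500:
        cn=cv2.findContours((l==i).astype('uint8'),0,2)[0][0];r=cv2.minAreaRect(cn);print(st[i],[onz(T,*p,.004) for p in cv2.boxPoints(r)])
E
```

```text
jar [ 0.5408 -0.1078  0.11  ] [ 0.5445 -0.1058  0.11  ] (array([ 0.5413, -0.1077,  0.1066]), np.float64(0.0009397198474557349))
can [0.5199 0.0416 0.13  ] [0.5214 0.0433 0.13  ] (array([0.52  , 0.0423, 0.1285]), np.float64(0.0013578144043515392))
canshoulder [0.5215 0.0432 0.108 ] None None
tall [0.581  0.0455 0.072 ] [0.5776 0.0441 0.072 ] (array([0.5803, 0.045 , 0.0753]), np.float64(0.0007464854173078022))
short [ 0.5958 -0.0979  0.05  ] [ 0.5927 -0.0975  0.05  ] (array([ 0.595 , -0.097 ,  0.0527]), np.float64(0.0011616497870577606))
corner [0.6435 0.1357 0.028 ]
corner [ 0.6755 -0.1774  0.028 ]
corner [ 0.4791 -0.1969  0.028 ]
corner [0.4463 0.1179 0.028 ]
tray c [ 0.5611 -0.0302  0.028 ]
axes [0.9955 0.0947] [-0.1028  0.9947] 0.3147484692551274 0.19806253311495517
jar in tray -0.02760758758094092 -0.07508330323610243
can in tray -0.034240901708365766 0.07564733032345454
tall in tray 0.026933126071636945 0.07319740469164716
short in tray 0.028087702472706946 -0.0709236395328918
tube [ 0.4793 -0.3528  0.107 ]
foot [ 0.53   -0.3181  0.01  ]
foot [ 0.4289 -0.3834  0.01  ]
foot [ 0.4406 -0.3063  0.01  ]
foot [ 0.5202 -0.3956  0.01  ]
[ 297   59   61   52 2687] [array([ 0.9329, -0.0543,  0.004 ]), array([ 0.9325, -0.197 ,  0.004 ]), array([ 0.8018, -0.1918,  0.004 ]), array([ 0.8022, -0.0523,  0.004 ])]
[  83  214   83  105 6233] [array([0.3684, 0.4402, 0.004 ]), array([0.5837, 0.4041, 0.004 ]), array([0.5481, 0.2582, 0.004 ]), array([0.3353, 0.2997, 0.004 ])]
```

```bash
python3 - <<'E'
import cv2
s=cv2.imread('pics/scene0.png')
cv2.imwrite('pics/sz2.png',cv2.resize(s[125:185,145:205],None,fx=8,fy=8,interpolation=2))
E
```

```text
(no output)
```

View pics/sz2.png

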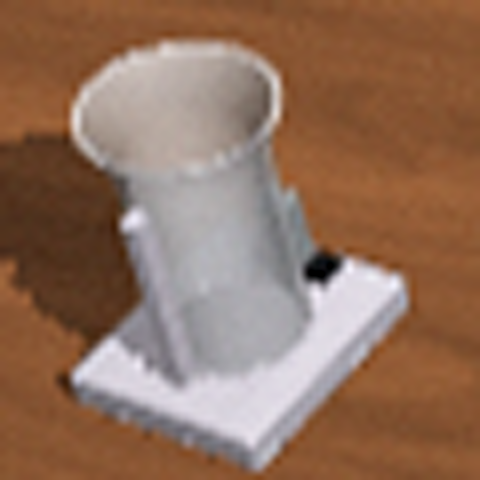

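Emit:
play_rows(travel=[[1,1.5,0.2],[2,3.1,0.2],[2,3.1,0.2],[2,3.1,0.2],[2,3.1,0.2],[2,3.1,0.2],[2,3.1,0.2],[2,3.1,0.2],[2,3.1,0.2],[2,3.1,0.2],[2,3.1,0.2],[2,3.1,0.2]], rotation=[[0,0,-0.0145],[0,0,-0.0145],[0,0,-0.0145],[0,0,-0.0145],[0,0,-0.0145],[0,0,-0.0145],[0,0,-0.0145],[0,0,-0.0145],[0,0,-0.0145],[0,0,-0.0145],[0,0,-0.0145],[0,0,-0.0145]], claw=[8.54,8.54,8.54,8.54,8.54,8.54,8.54,8.54,8.54,8.54,8.54,8.54])

```text
time_s: 1.15
position: [0.3811, -0.1597, 0.2518]
tool_rot: [[-0.001, 0.08, -0.997], [0.006, -0.997, -0.08], [-1.0, -0.006, 0.0]]
ft_force: [0.5, -0.7, 0.0]
grip_width: 0.0855
```

Emit:
play_rows(travel=[[2,2.9,0],[2,2.9,0],[2,2.9,0],[2,2.9,0],[2,2.9,0],[2,2.9,0],[1.5,2.3,0],[0.4,0.5,0],[0,0,0]], rotation=[[0,0,0.005],[0,0,0.005],[0,0,0.005],[0,0,0.005],[0,0,0],[0,0,0],[0,0,0],[0,0,0],[0,0,0]], claw=[8.54,8.54,8.54,8.54,8.54,8.54,8.54,8.54,8.54])

```text
time_s: 1.9
position: [0.5261, 0.061, 0.2508]
tool_rot: [[-0.002, 0.108, -0.994], [0.007, -0.994, -0.108], [-1.0, -0.007, 0.001]]
ft_force: [0.1, -0.3, 0.3]
grip_width: 0.0854
```

```bash
cat > look.py <<'E'
import sys
from rig import env
from h import *
np.set_printoptions(precision=4,suppress=True)
n=sys.argv[1];o=sys.argv[2]
c=env.camera_info(n);s=env.observe();im=env.get_image(n)[:,:,::-1]
cv2.imwrite(f'pics/{o}.png',im)
import pickle;pickle.dump(c,open(f'pics/{o}.pkl','wb'))
print(s['time_s'],s['position'],s['tool_rot'][:,1],s['grip_width'],s['ft_force'])
E
python3 look.py wrist w1
```

```text
1.9 [0.5261 0.061  0.2508] [ 0.1083 -0.9941 -0.007 ] 0.08539530005411052 [ 0.0647 -0.2535  0.2817]
```

View pics/w1.png

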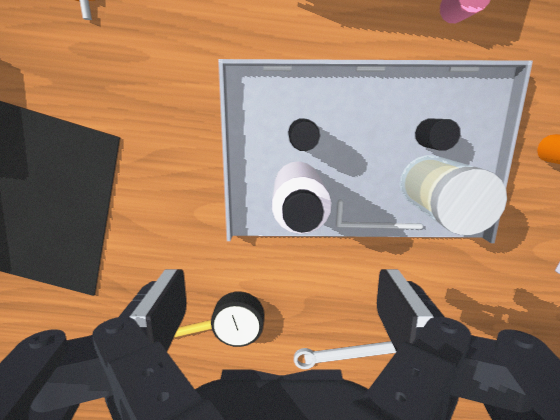

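The wrist view shows cap (302,211), lid (468,202), tall cover (304,133), short cover (~443,134) and tray rim corners (221,61) and (530,63).

```bash
python3 - <<'E'
from rig import env
from h import *
import pickle
np.set_printoptions(precision=4,suppress=True)
c=pickle.load(open('pics/w1.pkl','rb'));im=cv2.imread('pics/w1.png')
g=im.max(2)
m=((g<60)).astype('uint8');k,l,st,ce=cv2.connectedComponentsWithStats(m)
for i in range(1,k):
    if 300<st[i,4]<4000 and st[i,1]<260: print(st[i],ce[i],[onz(c,*ce[i],z)[:2] for z in(.13,.072,.05)])
cv2.imwrite('pics/w1z.png',cv2.resize(im[50:250,210:540],None,fx=2.4,fy=2.4,interpolation=2))
print(onz(c,302.5,211,.13),onz(c,468,202,.11),[onz(c,u,v,.028) for u,v in((221,61),(530,63),(494,241),(229,240))])
E
```

```text
[289 119  30  32 372] [302.0833 135.5242] [array([0.5843, 0.0512]), array([0.5809, 0.0476]), array([0.5796, 0.0463])]
[ 416  119   43   31 1075] [437.1972 133.7191] [array([ 0.5971, -0.0538]), array([ 0.5965, -0.0804]), array([ 0.5963, -0.0905])]
[ 283  190   40   42 1049] [301.7931 210.3718] [array([0.5232, 0.0436]), array([0.5064, 0.0384]), array([0.5001, 0.0365])]
[0.5228 0.043  0.13  ] [ 0.5416 -0.105   0.11  ] [array([0.6433, 0.1371, 0.028 ]), array([ 0.6752, -0.1772,  0.028 ]), array([ 0.4811, -0.1986,  0.028 ]), array([0.4472, 0.1167, 0.028 ])]
```

View pics/w1z.png

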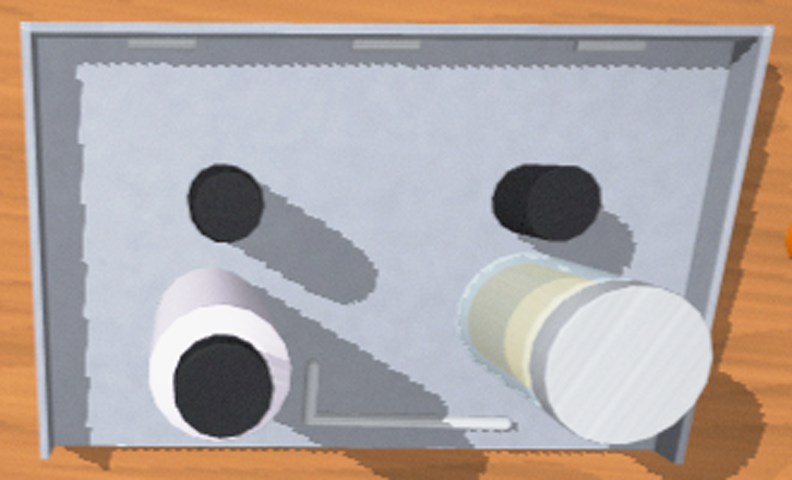

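```bash
python3 - <<'E'
from h import *
import pickle
np.set_printoptions(precision=4,suppress=True)
c=pickle.load(open('pics/w1.pkl','rb'))
q=lambda u,v:((u+.5)/2.4-.5+210,(v+.5)/2.4-.5+50)
for n,p,z in(('can cap',(222,386),.13),('shoulder',(221,366),.108+.003),('jar',(629,361),.11),('tall',(227,205),.072),('short',(563,202),.05)):print(n,onz(c,*q(*p),z))
print('jar base edges',onz(c,*q(457,325),.012))
E
```

```text
can cap [0.5231 0.0433 0.13  ]
shoulder [0.5253 0.0429 0.111 ]
jar [ 0.5437 -0.1078  0.11  ]
tall [0.5815 0.0456 0.072 ]
short [ 0.5969 -0.0978  0.05  ]
jar base edges [ 0.533 -0.079  0.012]
```

Emit:
play_rows(travel=[[-0.2,-0.9,-1],[-0.2,-0.9,-2],[0,0,-2],[0,0,-2],[0,0,-2],[0,0,-1],[0,0,0]], rotation=[[-0.004,-0.001,0],[-0.003,-0.001,-0.003],[0,0,0],[0,0,0],[0,0,0],[0,0,0],[0,0,0]], claw=[8.54,8.54,8.54,8.54,8.54,8.54,8.54])

```text
time_s: 2.53
position: [0.517, 0.0332, 0.1486]
tool_rot: [[0.002, 0.096, -0.995], [-0.003, -0.995, -0.096], [-1.0, 0.003, -0.001]]
ft_force: [-0.8, 0.3, 0.2]
grip_width: 0.0849
```

Emit:
play_rows(travel=[[0.3,0.5,0],[0.1,0.2,0],[0,0,0],[0,0,0]], rotation=[[0,0,0],[0,0,0],[0,0,0],[0,0,0]], claw=[8.54,8.54,8.54,8.54])

```text
time_s: 2.87
position: [0.5212, 0.0382, 0.1511]
tool_rot: [[0.004, 0.092, -0.996], [-0.004, -0.996, -0.092], [-1.0, 0.004, -0.004]]
ft_force: [0.7, 0.1, -0.4]
grip_width: 0.0855
```

Emit:
play_rows(travel=[[0.1,0.3,-1],[0,0.1,-1.5],[0,0,-1.5],[0,0,-1.5],[0,0,-1],[0,0,0],[0,0,0]], rotation=[[0,-0.002,0.008],[0,0,0],[0,0,0],[0,0,0],[0,0,0],[0,0,0],[0,0,0]], claw=[8.54,8.54,8.54,8.54,8.54,8.54,8.54])

```text
time_s: 3.45
position: [0.5251, 0.0423, 0.0892]
tool_rot: [[0.018, 0.102, -0.995], [-0.006, -0.995, -0.102], [-1.0, 0.007, -0.017]]
ft_force: [0.2, -0.5, 0.4]
grip_width: 0.0853
```

Emit:
play_rows(travel=[[-0.15,0,-0.6],[-0.15,0.05,-0.6],[0,0,-0.5],[0,0,0],[0,0,0]], rotation=[[0.003,0.01,0],[0.003,0.008,0],[0,0,0],[0,0,0],[0,0,0]], claw=[8.54,8.54,8.54,8.54,8.54])

```text
time_s: 3.87
position: [0.5231, 0.0427, 0.0732]
tool_rot: [[0.003, 0.103, -0.995], [0.0, -0.995, -0.103], [-1.0, -0.0, -0.003]]
ft_force: [0.0, 0.4, 0.5]
grip_width: 0.0854
```

```bash
python3 look.py wrist w2
```

```text
3.8667 [0.5231 0.0427 0.0732] [ 0.1025 -0.9947 -0.0001] 0.08541230820930659 [0.0112 0.4448 0.5088]
```

View pics/w2.png

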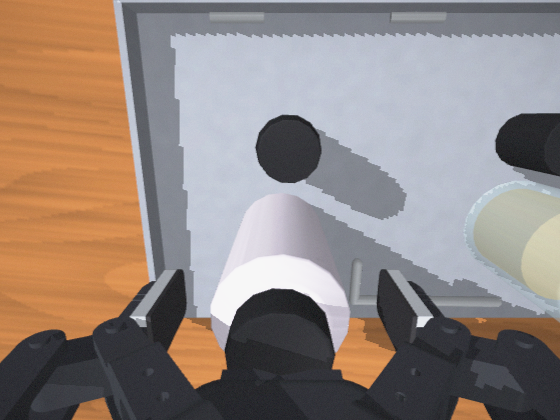

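The can sits centred between the pads, with the cap at about column 280. I'll close on it.

Emit:
play_rows(travel=[[0,0,0],[0,0,0],[0,0,0],[0,0,0],[0,0,0],[0,0,0],[0,0,0],[0,0,0]], rotation=[[0,0,0],[0,0,0],[0,0,0],[0,0,0],[0,0,0],[0,0,0],[0,0,0],[0,0,0]], claw=[4.5,4.5,4.5,4.5,4.5,4.5,4.5,4.5], squeeze=50)

```text
time_s: 4.58
position: [0.5234, 0.0428, 0.074]
tool_rot: [[0.004, 0.103, -0.995], [0.0, -0.995, -0.103], [-1.0, 0.0, -0.004]]
ft_force: [-0.3, -0.9, -0.7]
grip_width: 0.0528
```

Emit:
play_rows(travel=[[0,0,0.5],[0,0,1.2],[0,0,1.8],[0,0,1.5],[0,0.5,0.5],[0,1.5,0],[-0.1,2.5,0],[-0.1,2.5,0],[-0.1,2.5,0],[-0.1,2.5,0],[-0.1,2.5,0],[-0.1,2.5,0]], rotation=[[0,0.004,0],[0,0,0],[0,0,0],[0,0,0],[0,0,0],[0,0,0],[0,0,0],[0,0,0],[0,0,0],[0,0,0],[0,0,0],[0,0,0]], claw=[4.5,4.5,4.5,4.5,4.5,4.5,4.5,4.5,4.5,4.5,4.5,4.5])

```text
time_s: 5.58
position: [0.5145, 0.2174, 0.1301]
tool_rot: [[-0.008, 0.094, -0.996], [-0.0, -0.996, -0.094], [-1.0, -0.001, 0.008]]
ft_force: [0.9, -0.4, -2.0]
grip_width: 0.0525
```

Emit:
play_rows(travel=[[0,2.5,0],[0,2.5,0],[0,2,0],[0,1.5,0],[0,1,0],[0,0.5,0],[0,0,-0.5],[0,0,-1],[0,0,-1],[0,0,-0.5],[0,0,0],[0,0,0]], rotation=[[0,-0.004,0],[0,-0.004,0],[0,0,0],[0,0,0],[0,0,0],[0,0,0],[0,0,0],[0,0,0],[0,0,0],[0,0,0],[0,0,0],[0,0,0]], claw=[4.5,4.5,4.5,4.5,4.5,4.5,4.5,4.5,4.5,4.5,4.5,4.5])

```text
time_s: 6.58
position: [0.5095, 0.3256, 0.092]
tool_rot: [[-0.01, 0.097, -0.995], [-0.003, -0.995, -0.097], [-1.0, 0.002, 0.01]]
ft_force: [0.4, -0.1, -1.5]
grip_width: 0.0527
```

Emit:
play_rows(travel=[[0.2,0.5,-0.5],[0,0.3,-0.6],[0,0,-0.5],[0,0,-0.3],[0,0,0],[0,0,0]], rotation=[[0.002,-0.006,0],[0.001,-0.004,0],[0,0,0],[0,0,0],[0,0,0],[0,0,0]], claw=[4.5,4.5,4.5,4.5,4.5,4.5])

```text
time_s: 7.08
position: [0.5123, 0.3338, 0.0712]
tool_rot: [[0.002, 0.096, -0.995], [0.0, -0.995, -0.096], [-1.0, -0.0, -0.002]]
ft_force: [0.9, 0.1, -2.2]
grip_width: 0.0526
```

Emit:
play_rows(travel=[[0,0,-0.2],[0,0,-0.1],[0,0,0],[0,0,0]], rotation=[[0,0,0],[0,0,0],[0,0,0],[0,0,0]], claw=[4.5,4.5,4.5,4.5])

```text
time_s: 7.42
position: [0.5125, 0.3339, 0.0685]
tool_rot: [[0.003, 0.096, -0.995], [0.001, -0.995, -0.096], [-1.0, -0.0, -0.003]]
ft_force: [0.2, 0.7, -2.8]
grip_width: 0.0528
```

Emit:
play_rows(travel=[[0,0,-0.1],[0,0,0],[0,0,0],[0,0,0],[0,0,0],[0,0,0],[0,0,0],[0,0,0]], rotation=[[0,0,0],[0,0,0],[0,0,0],[0,0,0],[0,0,0],[0,0,0],[0,0,0],[0,0,0]], claw=[4.5,4.5,4.5,6,7,8.54,8.54,8.54])

```text
time_s: 8.08
position: [0.5136, 0.3343, 0.0692]
tool_rot: [[0.007, 0.096, -0.995], [0.002, -0.995, -0.096], [-1.0, -0.002, -0.007]]
ft_force: [0.1, -0.9, 0.9]
grip_width: 0.0852
```

Emit:
play_rows(travel=[[0,0,1],[0,0,2.5],[0,0,3],[0,0,3],[0.2,-1,2],[0.2,-3,0],[0.3,-4,0],[0.3,-4,0],[0.3,-4,0],[0.3,-4,0],[0.3,-4,0],[0.3,-4,0]], rotation=[[0,0,0],[0,0,0],[0,0,0],[0,0,0],[0,0,0],[0,0,0],[0,0,0],[0,0,0],[0,0,0],[0,0,0],[0,0,0],[0,0,0]], claw=[8.54,8.54,8.54,8.54,8.54,8.54,8.54,8.54,8.54,8.54,8.54,8.54])

```text
time_s: 9.08
position: [0.5326, 0.0503, 0.1997]
tool_rot: [[0.017, 0.109, -0.994], [0.004, -0.994, -0.109], [-1.0, -0.002, -0.017]]
ft_force: [0.7, -0.1, 0.8]
grip_width: 0.0853
```

Emit:
play_rows(travel=[[0.1,-4,0],[0.1,-3.5,0],[0.1,-2.5,-0.5],[0.1,-1.7,-1],[0.1,-1,-1],[0,-0.5,-1],[0,0,-1],[0,0,0],[0,0,0]], rotation=[[0,0.008,0],[-0.004,0.009,0],[0,0,0],[0,0,0],[0,0,0],[0,0,0],[0,0,0],[0,0,0],[0,0,0]], claw=[8.54,8.54,8.54,8.54,8.54,8.54,8.54,8.54,8.54])

```text
time_s: 9.83
position: [0.5372, -0.095, 0.1584]
tool_rot: [[0.007, 0.101, -0.995], [-0.003, -0.995, -0.101], [-1.0, 0.004, -0.007]]
ft_force: [0.8, -0.0, 0.5]
grip_width: 0.0855
```

```bash
python3 look.py wrist w3
```

```text
9.8333 [ 0.5372 -0.095   0.1584] [ 0.1006 -0.9949  0.0039] 0.08546425691039651 [ 0.8052 -0.0105  0.4693]
```

View pics/w3.png

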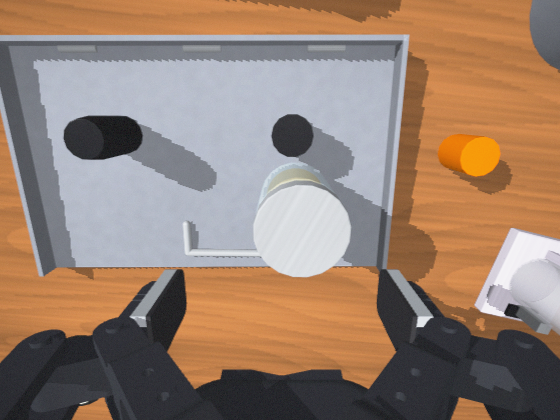

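```bash
python3 - <<'E'
from h import *
import pickle
np.set_printoptions(precision=4,suppress=True)
c=pickle.load(open('pics/w3.pkl','rb'))
print(onz(c,302,228,.11),onz(c,292,135,.05),onz(c,84,138,.072))
E
```

```text
[ 0.5443 -0.108   0.11  ] [ 0.5966 -0.0981  0.05  ] [0.5814 0.0447 0.072 ]
```

Emit:
play_rows(travel=[[0.3,-0.5,0],[0.2,-0.4,0],[0,-0.2,-0.5],[0,0,-0.5],[0,0,0],[0,0,0]], rotation=[[0.002,0.004,0],[0.002,0.003,0],[0,0,0],[0,0,0],[0,0,0],[0,0,0]], claw=[8.54,8.54,8.54,8.54,8.54,8.54])

```text
time_s: 10.38
position: [0.5437, -0.1052, 0.1492]
tool_rot: [[0.002, 0.104, -0.995], [0.0, -0.995, -0.104], [-1.0, -0.0, -0.002]]
ft_force: [-0.4, -0.6, 0.2]
grip_width: 0.0853
```

Emit:
play_rows(travel=[[0,-0.2,-1],[0,0,-1.5],[0,0,-1.5],[0,0,-1.5],[0,0,-1],[0,0,-0.6],[0,0,0],[0,0,0]], rotation=[[0,0,0],[0,0.002,0],[0,0.002,0],[0,0.002,0],[0,0.002,0],[0,0.002,0],[0,0,0],[0,0,0]], claw=[8.54,8.54,8.54,8.54,8.54,8.54,8.54,8.54])

```text
time_s: 11.05
position: [0.5431, -0.1074, 0.0727]
tool_rot: [[-0.008, 0.104, -0.995], [0.0, -0.995, -0.104], [-1.0, -0.001, 0.008]]
ft_force: [1.0, 0.5, 0.3]
grip_width: 0.0854
```

Emit:
play_rows(travel=[[0,0,-0.4],[0,0,-0.3],[0,0,0],[0,0,0],[0,0,0],[0,0,0],[0,0,0],[0,0,0],[0,0,0],[0,0,0]], rotation=[[0,-0.005,0],[0,-0.003,0],[0,0,0],[0,0,0],[0,0,0],[0,0,0],[0,0,0],[0,0,0],[0,0,0],[0,0,0]], claw=[8.54,8.54,8.54,8.54,5.5,5.5,5.5,5.5,5.5,5.5], squeeze=50)

```text
time_s: 11.88
position: [0.5443, -0.1078, 0.0676]
tool_rot: [[0.006, 0.105, -0.994], [-0.002, -0.995, -0.105], [-1.0, 0.002, -0.005]]
ft_force: [-0.5, 0.5, -0.8]
grip_width: 0.061
```

Emit:
play_rows(travel=[[0,0,0.5],[0,0,1.5],[0,0,2.2],[0,0,2.2],[-0.2,0.5,1.8],[-0.5,1.5,0.5],[-0.8,2.7,0],[-0.8,2.7,0],[-0.8,2.7,0],[-0.8,2.7,0],[-0.8,2.7,0],[-0.8,2.7,0]], rotation=[[0.002,0.006,0],[0,0,0],[0,0,0],[0,0,0],[0,0,0],[0,0,0],[0,0,0],[0,0,0],[0,0,0],[0,0,0],[0,0,0],[0,0,0]], claw=[5.5,5.5,5.5,5.5,5.5,5.5,5.5,5.5,5.5,5.5,5.5,5.5])

```text
time_s: 12.88
position: [0.4817, 0.0814, 0.1552]
tool_rot: [[-0.012, 0.097, -0.995], [0.003, -0.995, -0.097], [-1.0, -0.004, 0.011]]
ft_force: [0.3, 0.5, -2.0]
grip_width: 0.061
```

Emit:
play_rows(travel=[[-0.8,3,0],[-0.8,3,0],[-0.8,3,0],[-0.8,3,0],[-0.8,3,0],[-0.8,3,0],[-0.7,2.5,0],[-0.5,2,0],[-0.4,1.5,0],[-0.2,1,0],[0,0.4,0],[0,0,0]], rotation=[[-0.001,-0.003,0],[-0.001,-0.003,0],[0,-0.003,0],[0,-0.003,0],[0,-0.002,0],[0,-0.002,0],[0,0,0],[0,0,0],[0,0,0],[0,0,0],[0,0,0],[0,0,0]], claw=[5.5,5.5,5.5,5.5,5.5,5.5,5.5,5.5,5.5,5.5,5.5,5.5])

```text
time_s: 13.88
position: [0.3942, 0.3563, 0.1486]
tool_rot: [[-0.012, 0.107, -0.994], [-0.002, -0.994, -0.107], [-1.0, 0.001, 0.012]]
ft_force: [-1.4, 1.0, -2.0]
grip_width: 0.0608
```

```bash
python3 look.py top t2
```

```text
13.8833 [0.3942 0.3563 0.1486] [ 0.1067 -0.9943  0.0006] 0.06079144088533018 [-1.3612  1.0315 -1.9527]
```

View pics/t2.png

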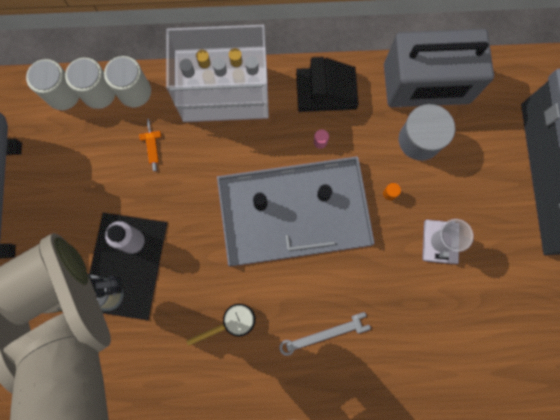

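The can stands on the mat at (125,237) and the jar is held over the mat's near half. I'll lower it.

Emit:
play_rows(travel=[[0.5,0,-0.5],[0.4,0,-1.2],[0,0,-1.5],[0,0,-1.5],[0,0,-1.5],[0,0,-1],[0,0,-0.5],[0,0,0],[0,0,0]], rotation=[[-0.001,-0.006,0],[-0.001,-0.006,0],[0,0,0],[0,0,0],[0,0,0],[0,0,0],[0,0,0],[0,0,0],[0,0,0]], claw=[5.5,5.5,5.5,5.5,5.5,5.5,5.5,5.5,5.5])

```text
time_s: 14.68
position: [0.4093, 0.3481, 0.0669]
tool_rot: [[0.004, 0.095, -0.995], [-0.006, -0.995, -0.095], [-1.0, 0.006, -0.003]]
ft_force: [-0.1, -1.1, -1.7]
grip_width: 0.0611
```

Emit:
play_rows(travel=[[0,0,-0.3],[0,0,-0.2],[0,0,0],[0,0,0]], rotation=[[0.002,0.001,0],[0.002,0,0],[0,0,0],[0,0,0]], claw=[5.5,5.5,5.5,5.5])

```text
time_s: 15.02
position: [0.4107, 0.3479, 0.0631]
tool_rot: [[0.006, 0.094, -0.996], [0.0, -0.996, -0.094], [-1.0, 0.0, -0.006]]
ft_force: [-0.3, 0.7, -2.1]
grip_width: 0.0611
```

Emit:
play_rows(travel=[[0,0,-0.15],[0,0,0],[0,0,0],[0,0,0],[0,0,0],[0,0,0],[0,0,0],[0,0,0]], rotation=[[0,0,0],[0,0,0],[0,0,0],[0,0,0],[0,0,0],[0,0,0],[0,0,0],[0,0,0]], claw=[5.5,5.5,5.5,7,8,8.54,8.54,8.54])

```text
time_s: 15.68
position: [0.4116, 0.3488, 0.0634]
tool_rot: [[0.01, 0.095, -0.995], [0.002, -0.995, -0.095], [-1.0, -0.001, -0.01]]
ft_force: [-0.5, -0.5, -0.0]
grip_width: 0.0852
```

Emit:
play_rows(travel=[[0,0,1],[0,0,2.5],[0,0,3],[0,0,3],[0.3,-0.6,1.5],[1.2,-2,0],[1.7,-3,0],[1.7,-3,0],[1.7,-3,0],[1.7,-3,0],[1.7,-3,0],[1.7,-3,0]], rotation=[[0,0.005,0],[0,0.004,0],[0,0,0],[0,0,0],[0,0,0],[0,0,0],[0,0,0],[0,0,0],[0,0,0],[0,0,0],[0,0,0],[0,0,0]], claw=[8.54,8.54,8.54,8.54,8.54,8.54,8.54,8.54,8.54,8.54,8.54,8.54])

```text
time_s: 16.68
position: [0.5282, 0.1385, 0.1809]
tool_rot: [[0.004, 0.106, -0.994], [0.004, -0.994, -0.106], [-1.0, -0.003, -0.004]]
ft_force: [0.3, 0.4, 0.1]
grip_width: 0.0854
```

Emit:
play_rows(travel=[[1.4,-2.4,-1],[1.2,-2,-1.5],[0.8,-1.5,-1.5],[0.6,-1,-1.5],[0.3,-0.5,-1],[0,0,-0.5],[0,0,0],[0,0,0]], rotation=[[0,0.002,0],[-0.004,0.002,0],[0,0,0],[0,0,0],[0,0,0],[0,0,0],[0,0,0],[0,0,0]], claw=[7,7,7,7,7,7,7,7])

```text
time_s: 17.35
position: [0.5761, 0.0542, 0.1091]
tool_rot: [[0.004, 0.098, -0.995], [-0.001, -0.995, -0.098], [-1.0, 0.002, -0.004]]
ft_force: [-0.5, 1.1, 0.8]
grip_width: 0.0697
```

```bash
python3 look.py wrist w4
```

```text
17.35 [0.5761 0.0542 0.1091] [ 0.098  -0.9952  0.0018] 0.06966163269117384 [-0.4753  1.0506  0.7936]
```

View pics/w4.png

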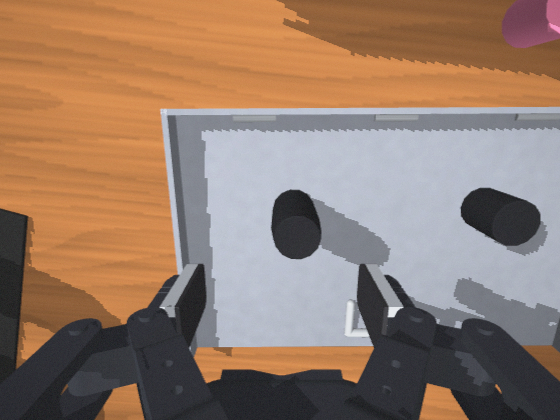

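```bash
python3 - <<'E'
from rig import env
from h import *
import pickle
np.set_printoptions(precision=4,suppress=True)
c=pickle.load(open('pics/w4.pkl','rb'))
print(onz(c,297,234,.072),onz(c,513,222,.05))
T=env.camera_info('top');S=env.camera_info('scene')
a=((380.5)/8-.5+410,240.5/8-.5+205);b=(178.5/8-.5+145,107.5/8-.5+125)
print(onz(T,*a,.107),onz(S,*b,.107),tri(T,a,S,b))
E
```

```text
[0.5829 0.0449 0.072 ] [ 0.5968 -0.0965  0.05  ]
[ 0.4793 -0.3528  0.107 ] [ 0.4812 -0.3496  0.107 ] (array([ 0.4792, -0.3524,  0.1051]), np.float64(0.002180316701256702))
```

Emit:
play_rows(travel=[[0.3,-0.5,0],[0.2,-0.2,0],[0,-0.1,0],[0,0,0],[0,0,0]], rotation=[[0,0.003,0],[0,0,0],[0,0,0],[0,0,0],[0,0,0]], claw=[7,7,7,7,7])

```text
time_s: 17.82
position: [0.582, 0.0478, 0.1123]
tool_rot: [[0.006, 0.102, -0.995], [-0.002, -0.995, -0.102], [-1.0, 0.002, -0.006]]
ft_force: [-0.1, -0.7, 0.3]
grip_width: 0.0701
```

Emit:
play_rows(travel=[[0,-0.2,-1],[0,-0.1,-1.5],[0,0,-1.5],[0,0,-1.5],[0,0,-1],[0,0,-0.7],[0,0,0],[0,0,0]], rotation=[[0,0.003,0],[0,0.003,0],[0,0.002,0],[0,0.002,0],[0,0.001,0],[0,0,0],[0,0,0],[0,0,0]], claw=[7,7,7,7,7,7,7,7])

```text
time_s: 18.48
position: [0.5813, 0.0444, 0.0349]
tool_rot: [[-0.005, 0.102, -0.995], [-0.002, -0.995, -0.102], [-1.0, 0.001, 0.006]]
ft_force: [-0.4, -0.9, 0.3]
grip_width: 0.0699
```

Emit:
play_rows(travel=[[0,0,0],[0,0,0],[0,0,0],[0,0,0],[0,0,0],[0,0,0],[0,0,0],[0,0,0],[0,0,0]], rotation=[[0.001,-0.003,0],[0,0,0],[0,0,0],[0,0,0],[0,0,0],[0,0,0],[0,0,0],[0,0,0],[0,0,0]], claw=[7,7,2.5,2.5,2.5,2.5,2.5,2.5,2.5], squeeze=30)

```text
time_s: 19.23
position: [0.5827, 0.0444, 0.0379]
tool_rot: [[0.003, 0.102, -0.995], [-0.001, -0.995, -0.102], [-1.0, 0.002, -0.003]]
ft_force: [-0.9, -0.3, 0.1]
grip_width: 0.0311
```

```bash
python3 look.py wrist w5
```

```text
19.2333 [0.5827 0.0444 0.0379] [ 0.1021 -0.9948  0.0017] 0.031135661334786246 [-0.9202 -0.2501  0.0572]
```

View pics/w5.png

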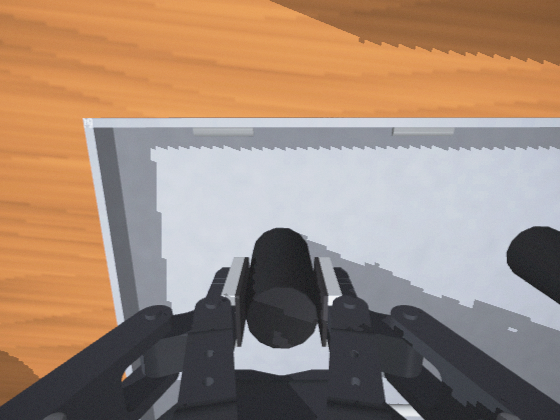

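Emit:
play_rows(travel=[[0,0,1],[0,0,2.5],[0,0,3],[0,0,3],[0,0,2.5],[-0.3,-1,1],[-0.7,-2.5,0],[-0.8,-3,0],[-0.8,-3,0],[-0.8,-3,0],[-0.8,-3,0],[-0.8,-3,0]], rotation=[[0,0,0],[0,0,0],[0,0,0],[0,0,0],[0,0,0],[0,0,0],[0,0,0],[0,0,0],[0,0,0],[0,0,0],[0,0,0],[0,0,0]], claw=[2.5,2.5,2.5,2.5,2.5,2.5,2.5,2.5,2.5,2.5,2.5,2.5])

```text
time_s: 20.28
position: [0.5263, -0.1451, 0.1769]
tool_rot: [[0.002, 0.112, -0.994], [-0.002, -0.994, -0.112], [-1.0, 0.002, -0.002]]
ft_force: [0.3, -0.4, 0.1]
grip_width: 0.0309
```

Emit:
play_rows(travel=[[-0.7,-3,0],[-0.7,-3,0],[-0.7,-3,0],[-0.6,-2.5,0],[-0.5,-2.2,0],[-0.4,-1.8,0],[-0.3,-1.4,0],[-0.2,-1,0],[0,-0.5,0],[0,0,0],[0,0,0]], rotation=[[0,0,0],[0,0,0],[0,0,0],[0,0,0],[0,0,0],[0,0,0],[0,0,0],[0,0,0],[0,0,0],[0,0,0],[0,0,0]], claw=[2.5,2.5,2.5,2.5,2.5,2.5,2.5,2.5,2.5,2.5,2.5])

```text
time_s: 21.2
position: [0.4722, -0.3473, 0.1734]
tool_rot: [[-0.005, 0.101, -0.995], [0.002, -0.995, -0.101], [-1.0, -0.002, 0.005]]
ft_force: [0.5, 0.3, -0.4]
grip_width: 0.0308
```

```bash
python3 look.py wrist w6
```

```text
21.2 [ 0.4722 -0.3473  0.1734] [ 0.1009 -0.9949 -0.0024] 0.030832100652425684 [ 0.4531  0.3287 -0.4252]
```

View pics/w6.png

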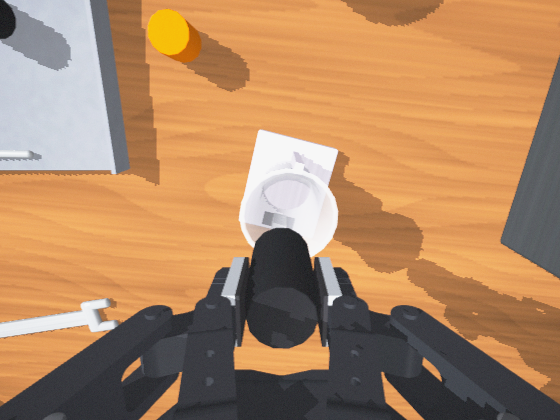

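```bash
python3 - <<'E'
from h import *
import pickle
np.set_printoptions(precision=4,suppress=True)
c=pickle.load(open('pics/w6.pkl','rb'))
print(onz(c,288.5,215,.107), onz(c,239,214,.107),onz(c,338,214,.107))
im=cv2.imread('pics/w6.png');cv2.imwrite('pics/w6z.png',cv2.resize(im[120:280,210:370],None,fx=3.7,fy=3.7,interpolation=2))
E
```

```text
[ 0.4807 -0.3518  0.107 ] [ 0.478  -0.3186  0.107 ] [ 0.4847 -0.3847  0.107 ]
```

View pics/w6z.png

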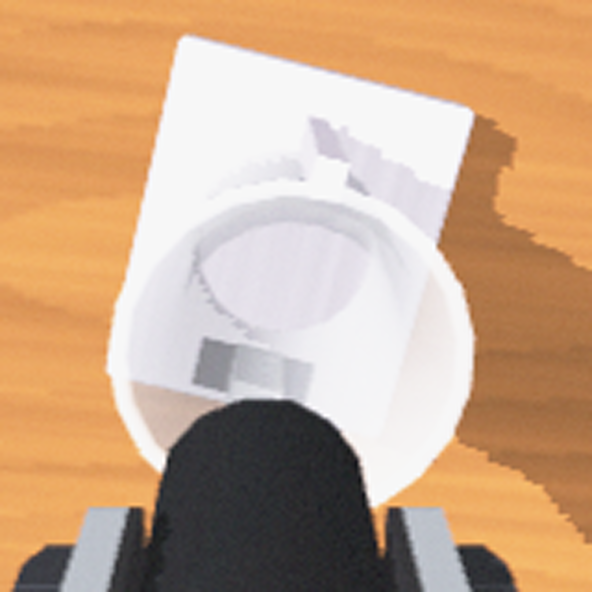

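Emit:
play_rows(travel=[[0.3,-0.2,0],[0.25,-0.1,0],[0,0,-0.5],[0,0,-0.5],[0,0,0],[0,0,0]], rotation=[[0.001,-0.003,0],[0,-0.002,0],[0,0,0],[0,0,0],[0,0,0],[0,0,0]], claw=[2.5,2.5,2.5,2.5,2.5,2.5])

```text
time_s: 21.75
position: [0.4797, -0.3472, 0.1625]
tool_rot: [[0.0, 0.106, -0.994], [0.004, -0.994, -0.106], [-1.0, -0.004, -0.001]]
ft_force: [-0.3, 0.0, -0.1]
grip_width: 0.0308
```

Emit:
play_rows(travel=[[0,-0.3,0],[0,-0.2,0],[0,0,-0.5],[0,0,-0.7],[0,0,-0.7],[0,0,-0.5],[0,0,0],[0,0,0]], rotation=[[-0.003,0,0],[-0.001,0,0],[0,0,0],[0,0,0],[0,0,0],[0,0,0],[0,0,0],[0,0,0]], claw=[2.5,2.5,2.5,2.5,2.5,2.5,2.5,2.5])

```text
time_s: 22.42
position: [0.4793, -0.3525, 0.1352]
tool_rot: [[-0.001, 0.106, -0.994], [0.0, -0.994, -0.106], [-1.0, -0.0, 0.001]]
ft_force: [-0.2, -0.5, 0.7]
grip_width: 0.0305
```

```bash
python3 look.py scene s2; python3 look.py top t3; python3 - <<'E'
import cv2
a=cv2.imread('pics/s2.png')[85:185,120:230];b=cv2.imread('pics/t3.png')[185:285,395:505]
cv2.imwrite('pics/st.png',cv2.hconcat([cv2.resize(x,(400,364),interpolation=2) for x in(a,b)]))
E
```

```text
22.4167 [ 0.4793 -0.3525  0.1352] [ 0.1056 -0.9944 -0.0002] 0.030525604196322376 [-0.194  -0.4629  0.7408]
22.4667 [ 0.4793 -0.3524  0.1352] [ 0.1056 -0.9944 -0.0003] 0.030582906185856337 [ 0.5256 -0.4504 -1.6451]
```

View pics/st.png

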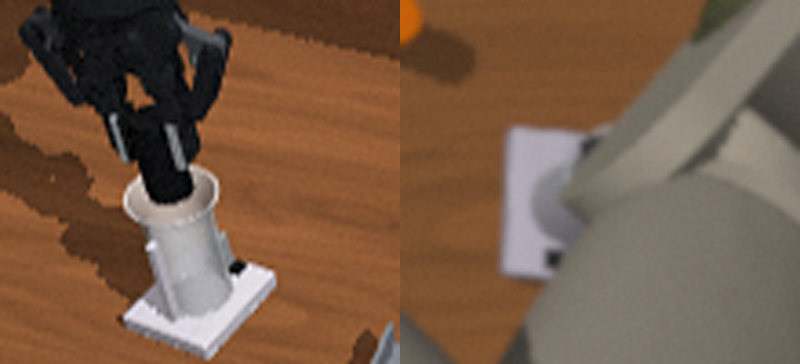

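The cover's end is centred in the funnel mouth (scene crop at about 168,195). I'll keep lowering.

Emit:
play_rows(travel=[[0,0,-0.4],[0,0,-0.6],[0,0,-0.6],[0,0,-0.4],[0,0,0],[0,0,0]], rotation=[[0,0,0],[0,0,0],[0,0,0],[0,0,0],[0,0,0],[0,0,0]], claw=[2.5,2.5,2.5,2.5,2.5,2.5])

```text
time_s: 23.02
position: [0.4795, -0.3526, 0.1138]
tool_rot: [[0.0, 0.106, -0.994], [-0.001, -0.994, -0.106], [-1.0, 0.001, -0.0]]
ft_force: [0.3, 0.5, -0.5]
grip_width: 0.0308
```

Emit:
play_rows(travel=[[0,0,0],[0,0,0],[0,0,0],[0,0,0],[0,0,0],[0,0,1],[0,0,2],[0,0,2],[0,0,2],[0,0,2],[0,0,0],[0,0,0]], rotation=[[0,0,0],[0,0,0],[0,0,0],[0,0,0],[0,0,0],[0,0,0],[0,0,0],[0,0,0],[0,0,0],[0,0,0],[0,0,0],[0,0,0]], claw=[4.5,5,6,6,6,6,6,6,6,6,6,6])

```text
time_s: 24.02
position: [0.4793, -0.3523, 0.2128]
tool_rot: [[0.002, 0.106, -0.994], [-0.003, -0.994, -0.106], [-1.0, 0.003, -0.002]]
ft_force: [0.0, -0.2, -0.5]
grip_width: 0.0596
```

```bash
python3 look.py scene s3; python3 look.py wrist w7; python3 - <<'E'
import cv2
a=cv2.imread('pics/s3.png')[85:185,120:230];b=cv2.imread('pics/w7.png')
cv2.imwrite('pics/st2.png',cv2.hconcat([cv2.resize(a,(330,300),interpolation=2),cv2.resize(b,(400,300))]))
E
```

```text
24.0167 [ 0.4793 -0.3523  0.2128] [ 0.1058 -0.9944  0.0034] 0.05960213287140296 [ 0.0445 -0.2128 -0.5025]
24.0667 [ 0.4794 -0.3524  0.213 ] [ 0.1058 -0.9944  0.0041] 0.05948230953567847 [-0.0535 -0.3465  0.1564]
```

View pics/st2.png

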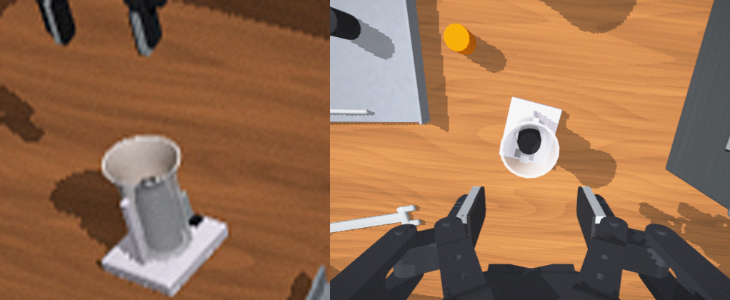

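The tall cover is down in the tube, upright, with the bore looking dark in both views. Next is the short cover.

Emit:
play_rows(travel=[[0.6,1.4,0],[1.2,2.6,0],[1.4,3.1,0],[1.4,3.1,0],[1.4,3.1,0],[1.4,3,-1],[1.2,2.5,-1.5],[1,2,-1.5],[0.6,1.4,-1.5],[0.4,0.8,-1.5],[0.1,0.3,-1],[0,0,0]], rotation=[[0,0,0],[0,0,0],[0,0,0],[0,0,0],[0,0,0],[0,0,0],[0,0,0],[0,0,0],[0,0,0],[0,0,0],[0,0,0],[0,0,0]], claw=[7,7,7,7,7,7,7,7,7,7,7,7])

```text
time_s: 25.12
position: [0.5857, -0.0971, 0.1182]
tool_rot: [[-0.014, 0.106, -0.994], [0.008, -0.994, -0.106], [-1.0, -0.01, 0.013]]
ft_force: [-0.4, 0.1, -0.5]
grip_width: 0.0703
```

Emit:
play_rows(travel=[[0.5,0,-0.5],[0.4,0,-0.5],[0,0,-0.5],[0,0,0],[0,0,0]], rotation=[[-0.004,-0.007,0],[-0.003,-0.006,0],[0,0,0],[0,0,0],[0,0,0]], claw=[7,7,7,7,7])

```text
time_s: 25.53
position: [0.5955, -0.0989, 0.1027]
tool_rot: [[0.001, 0.104, -0.995], [0.0, -0.995, -0.104], [-1.0, -0.0, -0.001]]
ft_force: [0.3, -0.3, -0.4]
grip_width: 0.0698
```

```bash
python3 look.py wrist w8
```

```text
25.5333 [ 0.5955 -0.0989  0.1027] [ 0.1037 -0.9946 -0.    ] 0.06984884917251706 [ 0.2678 -0.272  -0.4086]
```

View pics/w8.png

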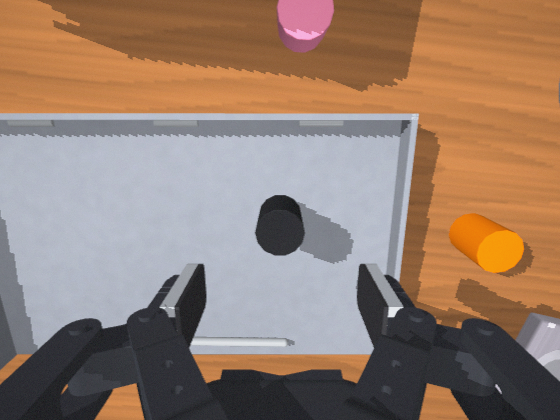

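The short cover is centred at (280,231).

Emit:
play_rows(travel=[[0,0,-1],[0,0,-1.4],[0,0,-1.4],[0,0,-1.4],[0,0,-1],[0,0,-0.5],[0,0,0],[0,0,0]], rotation=[[0,0.002,0],[0,0.002,0],[0,0.002,0],[0,0.001,0],[0,0.001,0],[0,0,0],[0,0,0],[0,0,0]], claw=[7,7,7,7,7,7,7,7])

```text
time_s: 26.25
position: [0.5956, -0.1008, 0.0326]
tool_rot: [[-0.004, 0.101, -0.995], [-0.002, -0.995, -0.101], [-1.0, 0.001, 0.004]]
ft_force: [-0.7, -0.4, -0.2]
grip_width: 0.0699
```

Emit:
play_rows(travel=[[0,0.2,-0.3],[0,0.05,0],[0,0,0],[0,0,0],[0,0,0],[0,0,0],[0,0,0],[0,0,0],[0,0,0],[0,0,0],[0,0,0]], rotation=[[0.001,-0.002,0],[0,0,0],[0,0,0],[0,0,0],[0,0,0],[0,0,0],[0,0,0],[0,0,0],[0,0,0],[0,0,0],[0,0,0]], claw=[7,7,7,2.5,2.5,2.5,2.5,2.5,2.5,2.5,2.5], squeeze=30)

```text
time_s: 27.17
position: [0.5969, -0.0985, 0.0323]
tool_rot: [[0.003, 0.101, -0.995], [-0.002, -0.995, -0.101], [-1.0, 0.003, -0.003]]
ft_force: [0.5, -0.1, -0.1]
grip_width: 0.0298
```

Emit:
play_rows(travel=[[0,0,1],[0,0,2.5],[0,0,3],[0,0,3],[0,0,2.5],[-0.5,-1,1],[-1.2,-2.5,0],[-1.2,-2.6,0],[-1.2,-2.6,0],[-1.2,-2.6,0],[-1.2,-2.6,0],[-1.1,-2.4,0]], rotation=[[0,0,0],[0,0,0],[0,0,0],[0,0,0],[0,0,0],[0,0,0],[0,0,0],[0,0,0],[0,0,0],[0,0,0],[0,0,0],[0,0,0]], claw=[2.5,2.5,2.5,2.5,2.5,2.5,2.5,2.5,2.5,2.5,2.5,2.5])

```text
time_s: 28.17
position: [0.5139, -0.2652, 0.1713]
tool_rot: [[0.002, 0.109, -0.994], [-0.002, -0.994, -0.109], [-1.0, 0.003, -0.002]]
ft_force: [0.0, 0.0, -0.2]
grip_width: 0.0297
```

Emit:
play_rows(travel=[[-0.9,-2.1,0],[-0.8,-1.8,0],[-0.5,-1.4,0],[-0.4,-1,0],[-0.2,-0.6,0],[0,-0.3,0],[0,0,0],[0,0,0]], rotation=[[0,0,0],[0,0,0],[0,0,0],[0,0,0],[0,0,0],[0,0,0],[0,0,0],[0,0,0]], claw=[2.5,2.5,2.5,2.5,2.5,2.5,2.5,2.5])

```text
time_s: 28.83
position: [0.4773, -0.3472, 0.1693]
tool_rot: [[-0.003, 0.101, -0.995], [-0.0, -0.995, -0.101], [-1.0, -0.0, 0.003]]
ft_force: [-0.0, -0.4, -0.6]
grip_width: 0.0297
```

```bash
python3 look.py wrist w9
```

```text
28.8333 [ 0.4773 -0.3472  0.1693] [ 0.1014 -0.9948 -0.0001] 0.029732597175029733 [-0.0254 -0.3544 -0.5746]
```

View pics/w9.png

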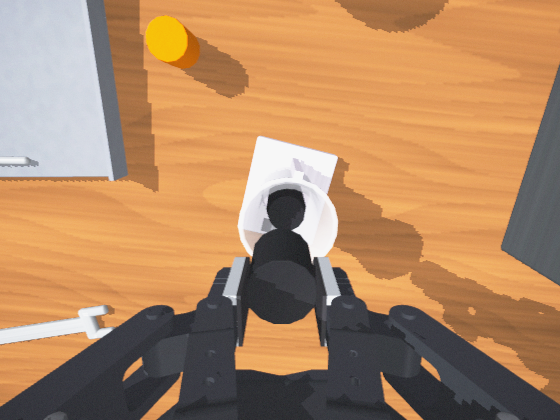

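The tall cover is seated in the tube with its top at (286,208), and the short one is held straight.

Emit:
play_rows(travel=[[0.1,-0.3,-0.3],[0.05,-0.2,-0.7],[0,0,-1],[0,0,-0.8],[0,0,-0.4],[0,0,0],[0,0,0]], rotation=[[0,-0.002,0],[0,0,0],[0,0,0],[0,0,0],[0,0,0],[0,0,0],[0,0,0]], claw=[2.5,2.5,2.5,2.5,2.5,2.5,2.5])

```text
time_s: 29.47
position: [0.48, -0.3494, 0.1327]
tool_rot: [[-0.002, 0.106, -0.994], [0.002, -0.994, -0.106], [-1.0, -0.002, 0.002]]
ft_force: [-0.2, 0.9, -0.6]
grip_width: 0.03
```

Emit:
play_rows(travel=[[0,-0.2,0],[0,-0.05,-0.4],[0,0,-0.6],[0,0,-0.5],[0,0,-0.3],[0,0,0],[0,0,0]], rotation=[[-0.002,-0.001,0],[0,0,0],[0,0,0],[0,0,0],[0,0,0],[0,0,0],[0,0,0]], claw=[2.5,2.5,2.5,2.5,2.5,2.5,2.5])

```text
time_s: 30.05
position: [0.4801, -0.3524, 0.1132]
tool_rot: [[-0.0, 0.106, -0.994], [-0.001, -0.994, -0.106], [-1.0, 0.001, 0.0]]
ft_force: [0.1, -0.3, -0.9]
grip_width: 0.03
```

```bash
python3 look.py scene s4; python3 - <<'E'
import cv2
a=cv2.imread('pics/s4.png')[85:185,120:230]
cv2.imwrite('pics/s4z.png',cv2.resize(a,(660,600),interpolation=2))
E
```

```text
30.05 [ 0.4801 -0.3524  0.1132] [ 0.1057 -0.9944  0.0011] 0.0300215415099027 [ 0.1495 -0.3135 -0.8582]
```

View pics/s4z.png

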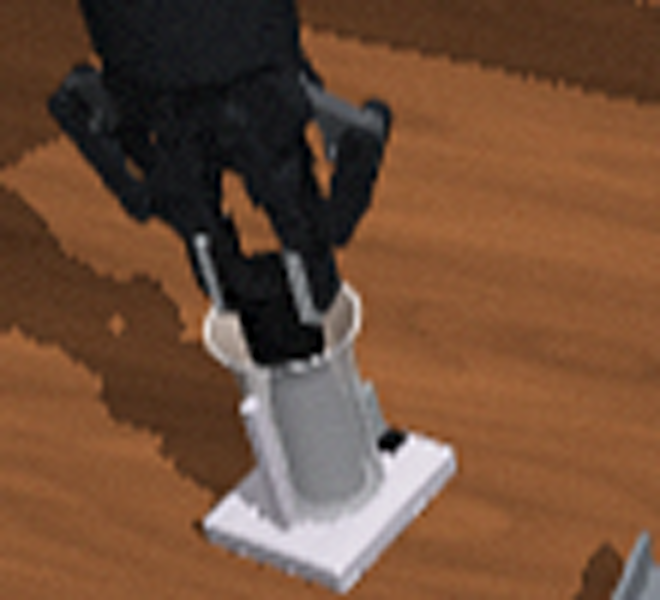

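Emit:
play_rows(travel=[[0,0,-0.2],[0,0,-0.1],[0,0,0],[0,0,0],[0,0,0],[0,0,0],[0,0,0],[0,0,0],[0,0,1],[0,0,1.5],[0,0,2],[0,0,2]], rotation=[[0,0,0],[0,0,0],[0,0,0],[0,0,0],[0,0,0],[0,0,0],[0,0,0],[0,0,0],[0,0,0],[0,0,0],[0,0,0],[0,0,0]], claw=[2.5,2.5,2.5,2.5,4.5,5,6,6,6,6,6,6])

```text
time_s: 31.1
position: [0.479, -0.3513, 0.176]
tool_rot: [[-0.004, 0.106, -0.994], [0.004, -0.994, -0.106], [-1.0, -0.004, 0.004]]
ft_force: [-0.6, -0.9, -0.1]
grip_width: 0.0601
```

Emit:
play_rows(travel=[[0,0,1.5],[0,0,0.5],[0,0,0],[0,0,0]], rotation=[[0,0,0],[0,0,0],[0,0,0],[0,0,0]], claw=[8,8.54,8.54,8.54])

```text
time_s: 31.43
position: [0.48, -0.3522, 0.2035]
tool_rot: [[0.002, 0.106, -0.994], [-0.003, -0.994, -0.106], [-1.0, 0.004, -0.002]]
ft_force: [0.1, -0.2, -0.2]
grip_width: 0.0852
```

```bash
python3 look.py scene s5; python3 look.py wrist w10; python3 - <<'E'
import cv2
a=cv2.imread('pics/s5.png')[85:185,120:230];b=cv2.imread('pics/w10.png')[120:320,180:400]
cv2.imwrite('pics/st5.png',cv2.hconcat([cv2.resize(a,(400,364),interpolation=2),cv2.resize(b,(400,364))]))
E
```

```text
31.4333 [ 0.48   -0.3522  0.2035] [ 0.1057 -0.9944  0.0037] 0.0852487234326214 [ 0.0791 -0.1645 -0.2252]
31.4833 [ 0.4799 -0.3521  0.2032] [ 0.1058 -0.9944  0.0032] 0.08553902577015554 [-0.2675 -0.1068  0.548 ]
```

View pics/st5.png

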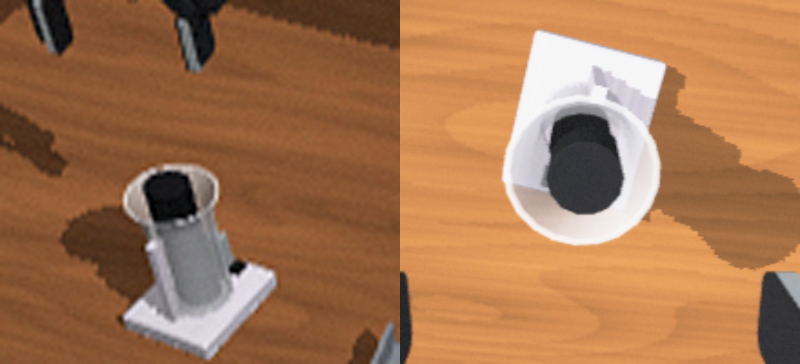

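Both covers are loaded, and the short one stands upright on top, protruding slightly above the rim. Now I'll fetch the jar.

Emit:
play_rows(travel=[[0,1,0],[-0.2,2.5,0],[-0.4,3.8,0],[-0.4,3.8,0],[-0.4,3.8,0],[-0.4,3.8,0],[-0.4,3.8,0],[-0.4,3.8,0],[-0.4,3.8,0],[-0.4,3.8,0],[-0.4,3.8,0],[-0.4,3.8,0]], rotation=[[0,0,0],[0,0,0],[0,0,0],[0,0,0],[0,0,0],[0,0,0],[0,0,0],[0,0,0],[0,0,0],[0,0,0],[0,0,0],[0,0,0]], claw=[8.54,8.54,8.54,8.54,8.54,8.54,8.54,8.54,8.54,8.54,8.54,8.54])

```text
time_s: 32.53
position: [0.4258, 0.0815, 0.1919]
tool_rot: [[-0.014, 0.095, -0.995], [0.007, -0.995, -0.095], [-1.0, -0.009, 0.014]]
ft_force: [1.1, -0.8, -0.2]
grip_width: 0.0852
```

Remaining: about (-1.5, +26.7) cm.

Emit:
play_rows(travel=[[-0.2,3.8,0],[-0.2,3.8,0],[-0.2,3.7,0],[-0.1,3.2,0],[0,2.6,0],[0,2.1,0],[0,1.7,-0.5],[0,1.2,-1],[0,0.7,-1],[0,0.3,-0.5],[0,0,0],[0,0,0]], rotation=[[-0.002,-0.004,0],[-0.002,-0.004,0],[-0.002,-0.003,0],[-0.001,-0.003,0],[0,0,0],[0,0,0],[0,0,0],[0,0,0],[0,0,0],[0,0,0],[0,0,0],[0,0,0]], claw=[8.54,8.54,8.54,8.54,8.54,8.54,8.54,8.54,8.54,8.54,8.54,8.54])

```text
time_s: 33.53
position: [0.4027, 0.3327, 0.1531]
tool_rot: [[-0.015, 0.107, -0.994], [-0.003, -0.994, -0.107], [-1.0, 0.002, 0.015]]
ft_force: [-0.4, 0.2, 0.4]
grip_width: 0.0856
```

```bash
python3 look.py wrist w11
```

```text
33.5333 [0.4027 0.3327 0.1531] [ 0.1074 -0.9942  0.0015] 0.08561584108175453 [-0.4474  0.2295  0.4448]
```

View pics/w11.png

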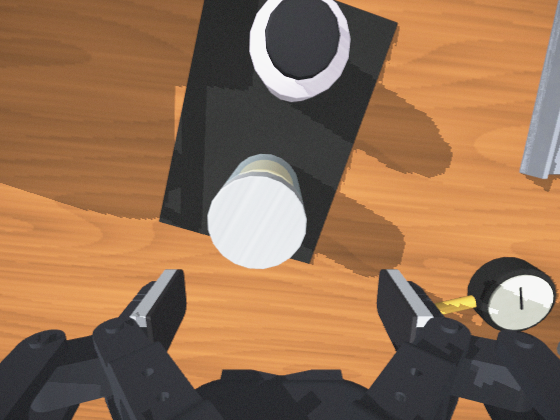

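Emit:
play_rows(travel=[[0.3,0.6,0],[0.2,0.5,0],[0,0.2,0],[0,0,0],[0,0,0]], rotation=[[0.001,-0.008,0],[0.001,-0.006,0],[0,0,0],[0,0,0],[0,0,0]], claw=[8.54,8.54,8.54,8.54,8.54])

```text
time_s: 34.0
position: [0.4097, 0.3453, 0.1549]
tool_rot: [[0.004, 0.104, -0.995], [0.0, -0.995, -0.104], [-1.0, 0.0, -0.004]]
ft_force: [0.1, -0.7, -0.3]
grip_width: 0.0855
```

```bash
python3 - <<'E'
from h import *
import pickle
c=pickle.load(open('pics/w11.pkl','rb'));print(onz(c,257,219,.104))
E
```

```text
[0.41147991 0.34805294 0.104     ]
```

Agrees at (0.411, 0.348). I'll descend to z of about 0.062.

Emit:
play_rows(travel=[[0.1,0.3,-1],[0,0,-1.5],[0,0,-1.6],[0,0,-1.6],[0,0,-1.2],[0,0,-0.8],[0,0,0],[0,0,0]], rotation=[[0,0.001,0],[0,0.001,0],[0,0.001,0],[0,0.001,0],[0,0,0],[0,0,0],[0,0,0],[0,0,0]], claw=[8.54,8.54,8.54,8.54,8.54,8.54,8.54,8.54])

```text
time_s: 34.67
position: [0.4107, 0.3486, 0.0719]
tool_rot: [[0.0, 0.103, -0.995], [0.001, -0.995, -0.103], [-1.0, -0.001, -0.0]]
ft_force: [0.3, 0.1, -0.3]
grip_width: 0.0852
```

Emit:
play_rows(travel=[[0,0,-0.5],[0,0,-0.5],[0,0,-0.1],[0,0,0],[0,0,0],[0,0,0],[0,0,0],[0,0,0],[0,0,0],[0,0,0]], rotation=[[0,-0.002,0],[0,0,0],[0,0,0],[0,0,0],[0,0,0],[0,0,0],[0,0,0],[0,0,0],[0,0,0],[0,0,0]], claw=[8.54,8.54,8.54,8.54,5.5,5.5,5.5,5.5,5.5,5.5], squeeze=50)

```text
time_s: 35.5
position: [0.4117, 0.3492, 0.0621]
tool_rot: [[0.006, 0.103, -0.995], [0.003, -0.995, -0.103], [-1.0, -0.002, -0.006]]
ft_force: [0.8, -1.0, -0.4]
grip_width: 0.061
```

Emit:
play_rows(travel=[[0,0,0.5],[0,0,1.5],[0,0,2.2],[0,0,2.2],[0,-0.6,2],[0.2,-1.8,0.8],[0.6,-2.7,0],[0.8,-2.8,0],[0.9,-2.8,0],[0.9,-2.8,0],[0.9,-2.8,0],[0.9,-2.8,0]], rotation=[[0,0,0],[0,0,0],[0,0,0],[0,0,0],[0,0,0],[0,0,0],[0,0,0],[0,0,0],[0,0,0],[0,0,0],[0,0,0],[0,0,0]], claw=[5.5,5.5,5.5,5.5,5.5,5.5,5.5,5.5,5.5,5.5,5.5,5.5])

```text
time_s: 36.5
position: [0.4606, 0.1543, 0.1609]
tool_rot: [[0.005, 0.113, -0.994], [0.003, -0.994, -0.113], [-1.0, -0.002, -0.005]]
ft_force: [1.3, -0.4, -2.9]
grip_width: 0.0611
```

Emit:
play_rows(travel=[[0.9,-2.8,0],[0.9,-2.8,0],[0.9,-2.8,0],[0.9,-2.8,0],[0.9,-2.8,0],[0.8,-2.5,0],[0.7,-2.2,0],[0.6,-1.8,0],[0.4,-1.3,0],[0.3,-0.8,0],[0.1,-0.3,0],[0,0,0]], rotation=[[0,0,0],[0,0,0],[0,0,0],[0,0,0],[0,0,0],[0,0,0],[0,0,0],[0,0,0],[0,0,0],[0,0,0],[0,0,0],[0,0,0]], claw=[5.5,5.5,5.5,5.5,5.5,5.5,5.5,5.5,5.5,5.5,5.5,5.5])

```text
time_s: 37.5
position: [0.5361, -0.0915, 0.1632]
tool_rot: [[0.004, 0.107, -0.994], [0.003, -0.994, -0.107], [-1.0, -0.003, -0.004]]
ft_force: [0.1, -0.6, -0.9]
grip_width: 0.0611
```

Emit:
play_rows(travel=[[0.4,-0.7,0],[0.2,-0.4,-0.4],[0.1,-0.2,-1],[0,0,-1.4],[0,0,-1.5],[0,0,-1.2],[0,0,-0.8],[0,0,-0.2],[0,0,0],[0,0,0]], rotation=[[0,0,0],[0,0,0],[0,0,0],[0,0.002,0],[0,0.002,0],[0,0.002,0],[0,0,0],[0,0,0],[0,0,0],[0,0,0]], claw=[5.5,5.5,5.5,5.5,5.5,5.5,5.5,5.5,5.5,5.5])

```text
time_s: 38.33
position: [0.5427, -0.101, 0.0919]
tool_rot: [[-0.004, 0.113, -0.994], [0.005, -0.994, -0.113], [-1.0, -0.005, 0.004]]
ft_force: [0.5, -0.3, -3.0]
grip_width: 0.0604
```

Emit:
play_rows(travel=[[0,-0.4,-0.2],[0,-0.3,-0.4],[0,0,-0.4],[0,0,-0.3],[0,0,0],[0,0,0]], rotation=[[-0.001,-0.005,0],[-0.001,-0.004,0],[0,0,0],[0,0,0],[0,0,0],[0,0,0]], claw=[5.5,5.5,5.5,5.5,5.5,5.5])

```text
time_s: 38.83
position: [0.5436, -0.1093, 0.0796]
tool_rot: [[0.01, 0.112, -0.994], [0.001, -0.994, -0.112], [-1.0, 0.0, -0.01]]
ft_force: [0.3, -0.5, -2.8]
grip_width: 0.0609
```

Emit:
play_rows(travel=[[0.05,0.1,-0.3],[0.05,0.05,-0.4],[0,0,-0.2],[0,0,0],[0,0,0]], rotation=[[0.001,0.004,0],[0,0.001,0],[0,0,0],[0,0,0],[0,0,0]], claw=[5.5,5.5,5.5,5.5,5.5])

```text
time_s: 39.25
position: [0.5449, -0.1074, 0.0697]
tool_rot: [[0.004, 0.113, -0.994], [0.002, -0.994, -0.113], [-1.0, -0.002, -0.005]]
ft_force: [2.4, -0.7, -2.5]
grip_width: 0.0606
```

Emit:
play_rows(travel=[[0,0,-0.15],[0,0,0],[0,0,0],[0,0,0],[0,0,0],[0,0,0],[0,0,0],[0,0,0]], rotation=[[0,0,0],[0,0,0],[0,0,0],[0,0,0],[0,0,0],[0,0,0],[0,0,0],[0,0,0]], claw=[5.5,5.5,5.5,7,8,8.54,8.54,8.54])

```text
time_s: 39.92
position: [0.5458, -0.1078, 0.0695]
tool_rot: [[0.008, 0.113, -0.994], [0.001, -0.994, -0.113], [-1.0, 0.0, -0.008]]
ft_force: [-0.4, 0.4, 0.4]
grip_width: 0.0855
```

Emit:
play_rows(travel=[[0,0,1],[0,0,2.5],[0,0,3],[0,0,3],[-0.1,1,2],[-0.2,3,0],[-0.3,3.8,0],[-0.3,3.8,0],[-0.3,3.8,0],[-0.3,3.8,0],[-0.3,3.8,0],[-0.3,3.8,0]], rotation=[[0,0.004,0],[0,0.003,0],[0,0,0],[0,0,0],[0,0,0],[0,0,0],[0,0,0],[0,0,0],[0,0,0],[0,0,0],[0,0,0],[0,0,0]], claw=[8.54,8.54,8.54,8.54,8.54,8.54,8.54,8.54,8.54,8.54,8.54,8.54])

```text
time_s: 40.92
position: [0.5229, 0.164, 0.1917]
tool_rot: [[0.005, 0.1, -0.995], [-0.0, -0.995, -0.1], [-1.0, 0.001, -0.005]]
ft_force: [1.0, -0.1, 0.3]
grip_width: 0.0853
```

Emit:
play_rows(travel=[[-0.2,3.2,0],[-0.1,2.8,0],[0,2.5,0],[0,2.1,0],[0,1.7,0],[0,1.2,-0.5],[0,0.7,-0.7],[0,0.3,-0.7],[0,0,-0.3],[0,0,0],[0,0,0]], rotation=[[0,0,0],[0,0,0],[0,0,0],[0,0,0],[0,0,0],[0,0,0],[0,0,0],[0,0,0],[0,0,0],[0,0,0],[0,0,0]], claw=[8.54,8.54,8.54,8.54,8.54,8.54,8.54,8.54,8.54,8.54,8.54])

```text
time_s: 41.83
position: [0.5159, 0.3222, 0.1668]
tool_rot: [[0.004, 0.108, -0.994], [-0.0, -0.994, -0.108], [-1.0, 0.001, -0.004]]
ft_force: [0.4, -0.4, 0.6]
grip_width: 0.0858
```

```bash
python3 look.py wrist w12
```

```text
41.8333 [0.5159 0.3222 0.1668] [ 0.1078 -0.9942  0.0006] 0.08578406499565885 [ 0.3566 -0.3518  0.5517]
```

View pics/w12.png

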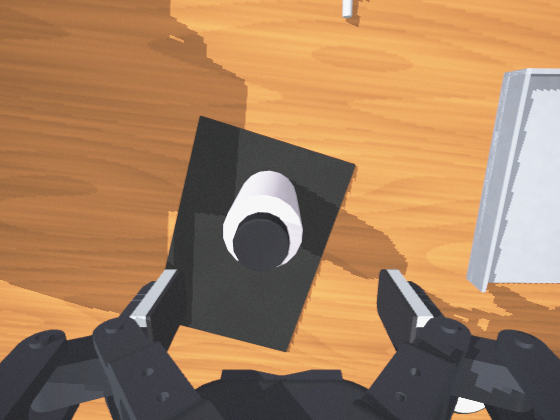

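The can is still standing on the mat with its cap at (261,240).

Emit:
play_rows(travel=[[-0.15,0.5,0],[-0.1,0.4,0],[0,0.1,-0.5],[0,0,-1],[0,0,-0.5],[0,0,0],[0,0,0]], rotation=[[0,0,0],[0,0,0],[0,0,0],[0,0,0],[0,0,0],[0,0,0],[0,0,0]], claw=[8.54,8.54,8.54,8.54,8.54,8.54,8.54])

```text
time_s: 42.47
position: [0.5138, 0.3316, 0.1455]
tool_rot: [[0.005, 0.105, -0.994], [0.0, -0.994, -0.105], [-1.0, 0.0, -0.005]]
ft_force: [-0.9, 0.1, 0.6]
grip_width: 0.0851
```

Emit:
play_rows(travel=[[-0.1,0.2,-1],[0,0,-1.5],[0,0,-1.6],[0,0,-1.5],[0,0,-0.8],[0,0,-0.3],[0,0,0],[0,0,0]], rotation=[[0,0.002,0],[0,0.001,0],[0,0.001,0],[0,0.001,0],[0,0,0],[0,0,0],[0,0,0],[0,0,0]], claw=[8.54,8.54,8.54,8.54,8.54,8.54,8.54,8.54])

```text
time_s: 43.13
position: [0.5126, 0.3341, 0.0737]
tool_rot: [[0.001, 0.105, -0.994], [0.001, -0.994, -0.105], [-1.0, -0.001, -0.001]]
ft_force: [0.1, 0.4, 1.1]
grip_width: 0.0852
```

Emit:
play_rows(travel=[[0,0,-0.4],[0,0,-0.2],[0,0,0],[0,0,0],[0,0,0],[0,0,0],[0,0,0],[0,0,0],[0,0,0],[0,0,0]], rotation=[[0,0,0],[0,0,0],[0,0,0],[0,0,0],[0,0,0],[0,0,0],[0,0,0],[0,0,0],[0,0,0],[0,0,0]], claw=[8.54,8.54,8.54,4.5,4.5,4.5,4.5,4.5,4.5,4.5], squeeze=50)

```text
time_s: 43.97
position: [0.5139, 0.3348, 0.0702]
tool_rot: [[0.006, 0.105, -0.994], [0.003, -0.994, -0.105], [-1.0, -0.002, -0.006]]
ft_force: [0.5, 0.6, -0.2]
grip_width: 0.0525
```

Emit:
play_rows(travel=[[0,0,0.5],[0,0,1.3],[0,0,2],[0,0,1.5],[0,-0.6,0.6],[0,-1.7,0],[0.1,-2.6,0],[0.1,-2.8,0],[0.1,-2.8,0],[0.1,-2.8,0],[0.1,-2.8,0],[0.1,-2.6,0]], rotation=[[0,0,0],[0,0,0],[0,0,0],[0,0,0],[0,0,0],[0,0,0],[0,0,0],[0,0,0],[0,0,0],[0,0,0],[0,0,0],[0,0,0]], claw=[4.5,4.5,4.5,4.5,4.5,4.5,4.5,4.5,4.5,4.5,4.5,4.5])

```text
time_s: 44.97
position: [0.5153, 0.1417, 0.1298]
tool_rot: [[-0.0, 0.113, -0.994], [0.001, -0.994, -0.113], [-1.0, -0.001, -0.0]]
ft_force: [1.0, -0.0, -2.5]
grip_width: 0.0523
```

Remaining (+0.95, -9.9) cm.

Emit:
play_rows(travel=[[0.2,-2.3,0],[0.2,-2,0],[0.2,-1.6,0],[0.2,-1.2,0],[0.1,-0.8,0],[0,-0.5,0],[0,-0.2,-0.3],[0,0,-0.8],[0,0,-1],[0,0,-0.8],[0,0,0],[0,0,0]], rotation=[[0,0,0],[0,0,0],[0,0,0],[0,0,0],[0,0,0],[0,0,0],[0,0,0],[0,0,0],[0,0,0],[0,0,0],[0,0,0],[0,0,0]], claw=[4.5,4.5,4.5,4.5,4.5,4.5,4.5,4.5,4.5,4.5,4.5,4.5])

```text
time_s: 45.97
position: [0.5207, 0.0462, 0.0961]
tool_rot: [[-0.006, 0.108, -0.994], [0.001, -0.994, -0.108], [-1.0, -0.001, 0.006]]
ft_force: [-0.7, -0.9, -1.6]
grip_width: 0.0528
```

Emit:
play_rows(travel=[[0.2,-0.2,-0.2],[0.1,-0.1,-0.4],[0,0,-0.4],[0,0,-0.2],[0,0,0],[0,0,0]], rotation=[[0,-0.005,0],[0,-0.003,0],[0,0,0],[0,0,0],[0,0,0],[0,0,0]], claw=[4.5,4.5,4.5,4.5,4.5,4.5])

```text
time_s: 46.47
position: [0.5243, 0.0438, 0.0834]
tool_rot: [[0.004, 0.11, -0.994], [0.001, -0.994, -0.11], [-1.0, -0.0, -0.004]]
ft_force: [-0.2, 0.5, -2.4]
grip_width: 0.0529
```

Emit:
play_rows(travel=[[0,-0.05,-0.3],[0,-0.05,-0.3],[0,0,-0.1],[0,0,0],[0,0,0]], rotation=[[0,0,0],[0,0,0],[0,0,0],[0,0,0],[0,0,0]], claw=[4.5,4.5,4.5,4.5,4.5])

```text
time_s: 46.88
position: [0.5246, 0.0427, 0.0762]
tool_rot: [[0.005, 0.109, -0.994], [0.001, -0.994, -0.109], [-1.0, -0.0, -0.005]]
ft_force: [-0.7, -0.1, -1.4]
grip_width: 0.0526
```

On target, so I'll release and rise.

Emit:
play_rows(travel=[[0,0,-0.05],[0,0,0],[0,0,0],[0,0,0],[0,0,0],[0,0,0],[0,0,0],[0,0,1],[0,0,2],[0,0,3],[0,0,3],[0,0,3]], rotation=[[0,0,0],[0,0,0],[0,0,0],[0,0,0],[0,0,0],[0,0,0],[0,0,0],[0,0,0],[0,0,0],[0,0,0],[0,0,0],[0,0,0]], claw=[4.5,4.5,6,7,8.54,8.54,8.54,8.54,8.54,8.54,8.54,8.54])

```text
time_s: 47.88
position: [0.5217, 0.0429, 0.1951]
tool_rot: [[-0.006, 0.109, -0.994], [0.002, -0.994, -0.109], [-1.0, -0.003, 0.006]]
ft_force: [-0.3, -0.8, -0.1]
grip_width: 0.0856
```

Emit:
play_rows(travel=[[-0.5,1.5,1],[-0.7,3,0],[-0.7,3.5,0],[-0.7,3.5,0],[-0.7,3.5,0],[-0.7,3.5,0],[-0.5,3,0],[-0.5,2,0],[0,1,0],[0,0,0],[0,0,0]], rotation=[[0,0,0],[0,0,0],[0,0,0],[0,0,0],[0,0,0],[0,0,0],[0,0,0],[0,0,0],[0,0,0],[0,0,0],[0,0,0]], claw=[8.54,8.54,8.54,8.54,8.54,8.54,8.54,8.54,8.54,8.54,8.54])

```text
time_s: 48.8
position: [0.4709, 0.2968, 0.214]
tool_rot: [[0.011, 0.106, -0.994], [0.001, -0.994, -0.106], [-1.0, 0.0, -0.011]]
ft_force: [-0.3, 0.8, -0.0]
grip_width: 0.0849
```

```bash
python3 look.py scene s9; python3 look.py top t9; python3 - <<'E'
import cv2
for n,(v0,v1,u0,u1) in (('t',(150,275,205,385)),('s',(160,270,195,365))):
    f={'t':('top0','t9'),'s':('scene0','s9')}[n]
    a,b=[cv2.resize(cv2.imread(f'pics/{x}.png')[v0:v1,u0:u1],(400,290),interpolation=2) for x in f]
    cv2.imwrite(f'pics/cmp_{n}.png',cv2.hconcat([a,b]))
cv2.imwrite('pics/s9z.png',cv2.resize(cv2.imread('pics/s9.png')[85:185,120:230],(440,400),interpolation=2))
E
```

```text
48.8 [0.4709 0.2968 0.214 ] [ 0.1058 -0.9944  0.0002] 0.08491855146715326 [-0.3141  0.817  -0.0457]
48.85 [0.471  0.2964 0.214 ] [ 0.105  -0.9945  0.0001] 0.08530214233820929 [-0.3229 -0.2105 -0.0078]
```

View pics/cmp_t.png

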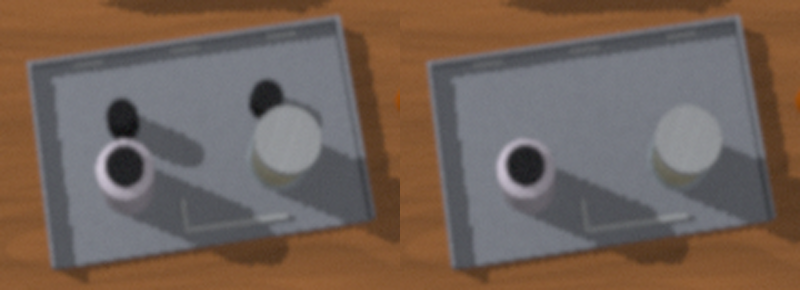

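View pics/cmp_s.png

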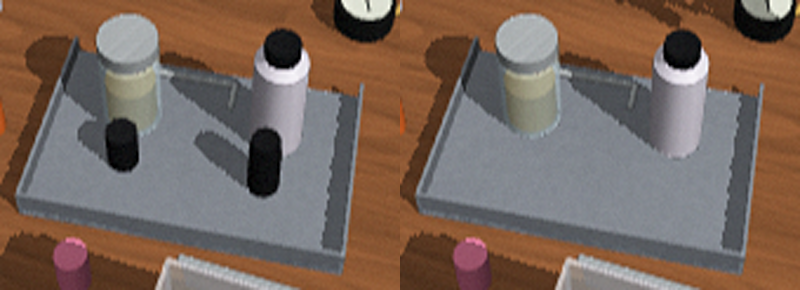

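View pics/s9z.png

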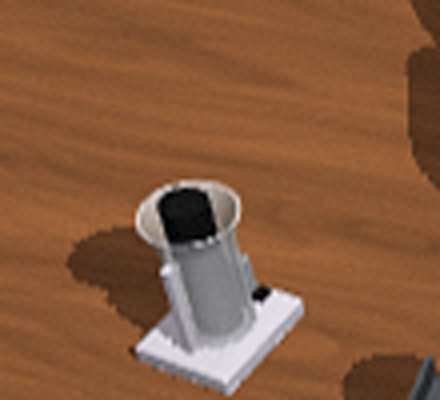

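```bash
python3 - <<'E'
import cv2,numpy as np
from h import *
from rig import env
for f0,f1,pts in(('top0','t9',{'jar':(334,210),'can':(261,222),'hex':(311,241),'tread':(152,147)}),('scene0','s9',{'jar':(249,176),'can':(315,178),'tread':(406,318)})):
    a=cv2.imread(f'pics/{f0}.png',0);b=cv2.imread(f'pics/{f1}.png',0)
    for n,(u,v) in pts.items():
        w=14;A=cv2.resize(a[v-w:v+w,u-w:u+w],None,fx=8,fy=8,interpolation=2);B=cv2.resize(b[v-w-5:v+w+5,u-w-5:u+w+5],None,fx=8,fy=8,interpolation=2)
        r=cv2.matchTemplate(B,A,5);p=cv2.minMaxLoc(r);print(f1,n,np.array(p[3])/8-5,round(p[1],3))
T=env.camera_info('top');S=env.camera_info('scene');C=[]
for f,(v0,v1,u0,u1) in(('t9',(215,255,435,480)),('s9',(120,150,150,190))):
    i=cv2.imread(f'pics/{f}.png')[v0:v1,u0:u1];m=(i.max(2)<50).astype('uint8');k,l,st,ce=cv2.connectedComponentsWithStats(m);print(f,[(st[j],ce[j]+[u0,v0]) for j in range(1,k) if st[j,4]>30])
cv2.imwrite('pics/t9z.png',cv2.resize(cv2.imread('pics/t9.png')[205:275,410:490],None,fx=6,fy=6,interpolation=2))
E
```

```text
t9 jar [ 0.25 -1.  ] 0.794
t9 can [ 0.375 -0.5  ] 0.952
t9 hex [ 0.75  -0.125] 0.993
t9 tread [0. 0.] 0.996
s9 jar [-0.25  0.  ] 0.99
s9 can [-0.375  0.25 ] 0.98
s9 tread [0. 0.] 0.996
t9 [(array([  9,  13,  21,  17, 253], dtype=int32), array([454.08300395, 235.64426877]))]
s9 [(array([ 10,  12,  14,  14, 154], dtype=int32), array([166.27922078, 138.68831169]))]
```

View pics/t9z.png

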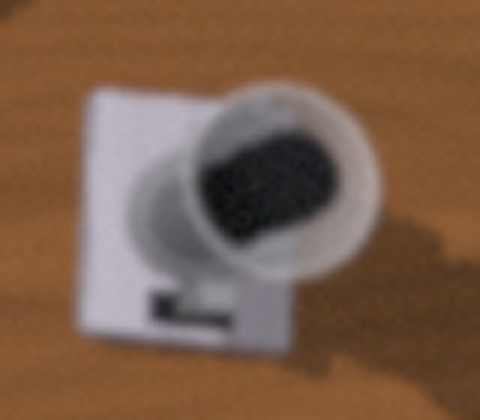

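```bash
python3 - <<'E'
from rig import env
env.close_job()
E
```

```text
the job is handed in; nothing more can be done
```

The job is handed in after about 49 s of robot time. Both covers are in the tube, and the jar and can are back in the tray.

- **Sequence:** I stood the can, then the jar, on the mat. I loaded the tall cover into the tube first and then the short one on top. Then I returned the jar and the can.
- **Tube:** The last pictures show the short cover upright in the mouth, standing a little above the rim. The tall cover was seated below it before I loaded the short one. I did not measure the cover heights in the tube.
- **Jar and can:** Both stand upright. The scene camera shows them within 0.5 px of their starting images, and the top camera within 1 px (about 2 mm). The jar's top-camera match was weaker (0.79), because the cover behind it and its shadow are gone.
- **Left alone:** The tread tool showed no shift in either camera. The hex key showed 0.75 px (about 1.5 mm) in the top camera, the one reading that disagreed. The jar's shadow lies across it and the gripper never came near it, so I took this as a matching error. I did not check it in the scene camera.
- **Forces:** The largest wrist force shown at the end of any move was about 3 N.

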